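# Lift the hinged lid off the storage bin and park it in the stand

### The arm

A 6-joint arm with a two-finger parallel gripper is mounted at the origin on a cart in front of the work surface, level with it; the furniture and walls round the work are solid. World frame = base frame: x ahead of the robot, y to its left, z up, the work surface at z = 0. Lengths are in m, angles in degrees, forces in N, time in s.
With the tool pointing down it reaches from about 0.3 to 0.75 m from the base axis. Payload 8.5 kg.
Tool frame: the origin (TCP) lies at the very end of the fingers, on their centre line; the grasp point (between the pads) lies 19 mm behind it (env.grasp_offset is the distance from the TCP to the grasp point, in m); y points along the fingers, z is the direction in which the jaws open and shut, and the axes are right-handed (so a half turn about y gives the same grasp; the last joint's range is limited). The gripper opens to 85 mm and grips with 20 to 120 N. Pads are 22 mm wide; open, the fingers measure 114 mm over their backs; the gripper's body (76 mm by 85 mm) begins 54 mm behind the grasp point. The pads swing forward as they close: fully open they stand 13 mm farther back than shut.
Start: joints at [-82.752, 21.807, 74.336, -0, 83.858, -12.336], TCP at [0.184, -0.518, 0.231] pointing down, gripper open.
Joint ranges: [-178.18, 178.18], [-50.72, 133.34], [12.68, 142.11], [-81.47, 261.47], [9.98, 163.14], [-165.26, 165.26]. Speed limits (degrees/s): [136.94, 136.94, 180, 180, 180, 180].

### API

Orientations are given as a 3x3 rotation matrix whose columns are the frame's x, y, z axes.
In Python, from rig import env gives the robot as it stands. The module is installed in compiled form; this text tells all that it offers.
- The arm moves only by the shell command python3 -m pendant 'ROWS' [FORCE]. ROWS is JSON, a list of rows, each a list of 3 entries, a list of its own where there are three numbers: the shift along the world's x, y, z as a fraction of full scale, then the turn about the world's z as a fraction of full scale, then the opening, from 0 (shut) to 1 (fully open). A call has 1 to 12 rows; each row shifts and turns the commanded pose from where the row before left it; what a row does not reach is not made up. Full scale, the value 1, is 30 mm for a shift and 5 degrees for a turn. A row lasts 1/12 s, in which the tool goes at most 41.7 mm and 7.16 degrees, less where a joint would pass 70% of its speed; a pose out of reach is approached as far as the arm can. A call with a number of a shift or a turn outside -1 to 1 is refused whole. A call with a gripper value outside its range is refused whole. The fingers move at their own pace and stop on an object; FORCE is the grip in N (left out, the last holds). Time passes only in rows, so rows that do not move let the fingers close. It gives the time, the measured TCP pose, the force and the opening at its end, in the units of the state.
- env.observe(): the state, without advancing time (a new reading comes with each control period).
- env.get_image(name): name is "side" or "top"; returns (picture, depth): 400x640x3 uint8, red, green, blue; 400x640 float32, m along the optical axis (not along the pixel's ray), 0 where there is no reading.
- env.camera_model(name): a dict with "camera_matrix" (3x3 intrinsics, pixels), "R" (3x3) and "t" (3): a world point X has camera coordinates R X + t. Camera axes: x right, y down, z forward; pixel columns grow to the right and rows downward; lengths in m; the calibration is good to about 2 mm. A picture is of the moment at which its call begins. camera_model takes no time and is no camera call.
- env.close_job(): hands the job in, once; it reports no verdict.
The state is a dict: "time_s": time; "q": joint angles; "qvel": joint speeds; "joint_efforts": joint torques, N m; "position": TCP position; "tool_rot": TCP orientation; "ft_force": force on the tool from outside, world axes, zero at the start; "wrist_torque": the same for the moment, N m; "grip_width": finger opening in m.
Only numpy, scipy, OpenCV 4.12 (cv2) and the standard library are available. Lean on these libraries where they do the work, as an engineer would, in place of code of your own. Each camera call takes 0.05 s, during which the arm holds its last target.

### The job

Swing the storage bin's wooden lid up by its sloping handle until it stands upright, then lift it straight up off its hinge pins. Lower it (do not drop it) hooks-down into the slot of the wire stand, roughly centred, and leave it standing or leaning there on its own, and do not disturb the mug, the glass or the shaker behind.

Things in the scene. Friction and masses are not known exactly. Their poses are not given: they have to be found in the camera images.
- bin: White steel storage bin, open on top, fixed: 110 mm along its x, 160 mm along its y, rim 80 mm high. Origin: centre of its underside on the worktop; z up. Its +x side is the hinge side and roughly faces the robot's left (within 17 degrees); the handle overhangs the opposite side. Bin and stand may be either way round, left or right.
- bin_pins (a point): Midpoint between the bin's two hinge pins, 75 mm from the bin's centre along its +x, 84 mm above the worktop; axes as the bin. The pins are 8 mm stubs along y, 34 to 58 mm either side of this point, held by steel cheeks on their inner ends.
- bin_stop (a point): Top middle of the front face of a steel tongue, 44 mm wide, 11 mm beyond the pin line and 37 mm above it; axes as the bin. It stops the opened lid about 10 degrees past upright, where the lid rests by itself; short of upright it falls shut.
- lid: Loose wooden lid, about 0.3 kg, closed on the bin. Origin midway between its hooks, on the pin line while hinged. Plate 166 mm along y, 8 mm thick, from 10 to 142 mm along -x. Axes: z is the plate's normal (up when closed, level when upright), x points from handle edge to hinge (as the bin's x when closed, straight down when upright). Opening turns it about the pin line, z tipping towards the bin's +x.
- lid_hooks (a point): Same point as the lid's origin; axes as the lid. Two steel hooks 45 mm either side of it along y, 14 mm wide, 18 mm thick, reach 12 mm past it on the underside, 6 mm on the top side. Their 11 mm slots open towards the lid's +x: the upright lid lifts straight up off the pins and is clear after 17 mm. A rib inside the bin's wall keeps the closed lid from being pulled out sideways.
- lid_grip (a point): Grasp centre of the lid's handle, a flat tab 10 mm thick and 90 mm long along y, at (-0.158, 0, 0.017) m in the lid's frame; axes as the lid. It slopes up and outward at 45 degrees, lid direction (-0.707, 0, 0.707), ending 17 mm past this point. A gripper in line with the tab is tilted 45 degrees when the lid is shut, 45 degrees the other way when upright.
- stand: Low wire stand on a wooden base, fixed: base 90 mm along its x, 150 mm along its y, 14 mm thick. Two hoops of 6 mm steel wire, 124 mm wide, tops 87 mm above the worktop, stand along y at x = -18 and +18 mm, each with a middle upright. Origin: centre of its underside; z up; its +x roughly faces the robot's left (within 17 degrees).
- stand_slot (a point): Middle of the floor of the stand's slot, 14 mm above the worktop; axes as the stand. The slot is 30 mm wide along x and runs along y; the hoops rise 73 mm above this point. A lid standing in it on its hooks has its origin 12 mm above this point and, once let go, tips over to its handle side by up to 18 degrees to lean on a hoop.
- mug: White mug, 82 x 112 x 93 mm, bystander behind the work. Origin: centre of its underside.
- glass: Clear drinking glass, 76 mm wide, 94 mm high, bystander behind the work. Origin: centre of its underside.
- shaker: Grey and clear shaker, 44 mm wide, 90 mm high, bystander behind the work. Origin: centre of its underside.

How it is judged (in metres and radians):
On the way, in this order (a step that is already met when the one before it is completed fails the run):
1. the lid stands upright (within 18 degrees) with its hooks still on the bin's pins (within 12 mm) (angle between lid's own z axis and vertical between 1.25 and 1.9 rad and distance between lid and bin_pins below 0.012 m), for 0.1 s.
2. the lid, still upright, is lifted off: its hooks at least 18 mm above the pins and within 40 mm sideways of them (angle between lid's own z axis and vertical between 1.25 and 1.9 rad and z of lid in the frame of bin_pins above 0.018 m and horizontal distance between lid and bin_pins below 0.04 m).
At the end, for the whole second after the job is handed in: The lid stands at rest in the stand's slot, hooks down on the slot floor (origin less than 22 mm above it, within 15 mm of the slot's middle across and 35 mm along), upright within 23 degrees, handle on top (angle between lid's own z axis and vertical between 1.17 and 1.97 rad and x of lid in the frame of stand_slot between -0.015 and 0.015 m and y of lid in the frame of stand_slot between -0.035 and 0.035 m and z of lid in the frame of stand_slot below 0.022 m and height (world z) of lid_grip above 0.13 m and linear speed of lid below 0.03 m/s and angular speed of lid below 0.2 rad/s); the robot touches nothing.
It fails at once if the lid is dropped into the stand (faster than 0.6 m/s between the hoops) (horizontal distance between lid and stand_slot below 0.05 m and z of lid in the frame of stand_slot below 0.07 m and linear speed of lid above 0.6 m/s).
It fails at once if the mug is moved by more than 20 mm (distance of mug from where it was at the start of the episode above 0.02 m).
It fails at once if the glass is moved by more than 20 mm (distance of glass from where it was at the start of the episode above 0.02 m).
It fails at once if the shaker is moved by more than 20 mm (distance of shaker from where it was at the start of the episode above 0.02 m).
It also fails if it takes over 56 s, if anything falls off the work surface, if the arm or the gripper's body presses on something with over 40 N, if the wrist force passes 120 N, or if a joint passes its speed limit or range.

## Working session

There is one attempt and no reset: what is moved stays moved. The work goes in short steps, Python scripts to look and compute and a shell command to move; the robot and the scene stay as the last step left them, time stands still between calls to the robot, and variables do not carry over. Pictures are saved under pics/ and viewed, and the job is handed in when it is done.

```bash
ls; mkdir -p pics; python3 - <<'E'
from rig import env
import cv2
s=env.observe()
for k,v in s.items(): print(k,v)
for n in("side","top"):
    p,d=env.get_image(n); cv2.imwrite(f"pics/{n}0.png",p[:,:,::-1]); m=env.camera_model(n); print(n,m, -m["R"].T@m["t"])
    import numpy as np; np.savez(f"{n}0.npz",p=p,d=d)
E
```

```text
pics
time_s 0.0
q [-8.27513910e+01  2.18431725e+01  7.43849166e+01  7.44958076e-04
  8.38575364e+01 -1.23369036e+01]
qvel [0.07419776 0.05675027 0.02945274 0.00033458 0.02387369 0.00175786]
joint_efforts [-5.83125075e-05 -4.48455727e+01 -2.31271702e+01 -2.63428892e-04
  4.78125847e-03 -1.07199045e-05]
position [ 0.18432116 -0.51789023  0.23069036]
tool_rot [[-9.42142741e-01 -1.75737730e-04  3.35211910e-01]
 [-3.35211791e-01  1.48413498e-03 -9.42141631e-01]
 [-3.31929890e-04 -9.99998883e-01 -1.45717636e-03]]
ft_force [-0.79563931 -0.44960345 -0.42218426]
wrist_torque [-0.02945406  0.01959695 -0.00765874]
grip_width 0.08537551833896871
side {'camera_matrix': array([[489.12663907,   0.        , 317.8758806 ],
       [  0.        , 489.12663907, 198.60849625],
       [  0.        ,   0.        ,   1.        ]]), 'R': array([[ 0.9984624 , -0.05504486, -0.0065494 ],
       [-0.0300243 , -0.43769179, -0.89862363],
       [ 0.04659799,  0.89743855, -0.43867148]]), 't': array([-0.59557082,  0.05938323,  1.20611193])} [ 0.54023562 -1.08920291  0.57854945]
top {'camera_matrix': array([[513.09631197,   0.        , 310.23372843],
       [  0.        , 513.09631197, 201.81171816],
       [  0.        ,   0.        ,   1.        ]]), 'R': array([[ 6.10534853e-03, -9.98516401e-01, -5.41084162e-02],
       [-9.94515223e-01, -4.13215519e-04, -1.04591115e-01],
       [ 1.04413585e-01,  5.44502088e-02, -9.93042284e-01]]), 't': array([-0.11647549,  0.5792792 ,  1.2217679 ])} [ 0.44924394 -0.18258884  1.26755234]
```

View pics/side0.png

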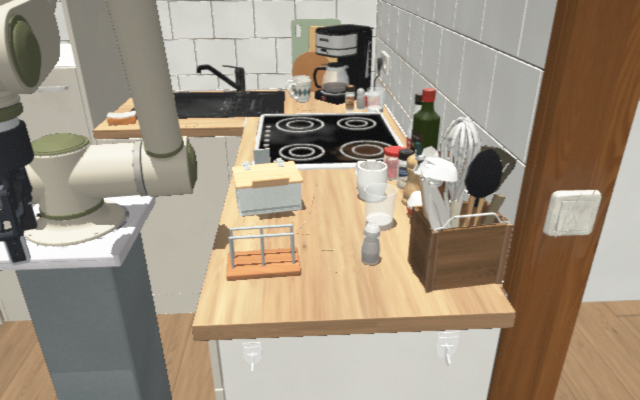

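View pics/top0.png

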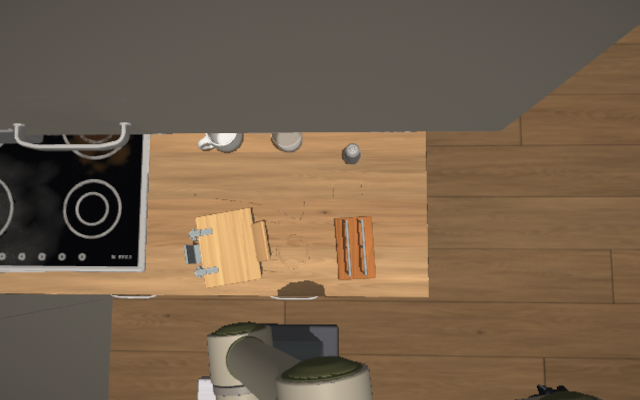

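The top view shows the lid plate around (230,247), with hooks on its left at (205,232) and (208,272). The tongue is at (192,255), the handle tab at (262,240) and the stand at (355,248). In the side view the bin is near (268,188) and the stand near (263,250). Next I'll measure these.

```bash
cat > h.py <<'E'
import numpy as np, cv2
from rig import env
def cloud(n,p=None,d=None):
    if d is None: p,d=env.get_image(n)
    m=env.camera_model(n);K=m["camera_matrix"]
    v,u=np.mgrid[:400,:640]
    c=np.stack([(u-K[0,2])/K[0,0]*d,(v-K[1,2])/K[1,1]*d,d],-1)
    X=(c-m["t"])@m["R"]; X[d==0]=np.nan
    return p,d,X
def load(n):
    z=np.load(f"{n}0.npz"); return cloud(n,z["p"],z["d"])
def rect(X,mask):
    P=X[mask][:,:2].astype(np.float32)*1000
    return cv2.minAreaRect(P),P.mean(0),mask.sum()
E
python3 - <<'E'
from h import *
for n in("top","side"):
    p,d,X=load(n); x,y,z=X[...,0],X[...,1],X[...,2]
    reg=(x>.25)&(x<.7)&(y>-.5)&(y<.3)
    print(n,"table z",np.nanmedian(z[reg&(abs(z)<.02)]))
    hsv=cv2.cvtColor(p,cv2.COLOR_RGB2HSV)
    for lo,hi in((.075,.1),(.1,.13),(.06,.2),(.008,.02),(.02,.06)):
        m=(reg&(z>lo)&(z<hi)).astype(np.uint8)
        k,lab,st,ce=cv2.connectedComponentsWithStats(m)
        for i in range(1,k):
            if st[i,4]>25:
                r=rect(X,lab==i); print(lo,hi,st[i].tolist(),"c",np.round(r[0][0],1),"sz",np.round(r[0][1],1),"ang",round(r[0][2],1),"mean",r[1].round(1),"zmed",round(float(np.median(z[lab==i])),4))
E
```

```text
top table z 2.0661840877819233e-05
0.075 0.1 [345, 148, 15, 10, 111] c [ 690.1 -214.9] sz [19.3 32.8] ang 1.0 mean [ 691.3 -215.1] zmed 0.0855
0.075 0.1 [189, 208, 73, 80, 4293] c [467.4  78.5] sz [166.2 164.6] ang 10.2 mean [467.4  73.1] zmed 0.0881
0.075 0.1 [361, 219, 6, 56, 147] c [ 471.3 -241. ] sz [125.7   6. ] ang 3.6 mean [ 472.5 -240.8] zmed 0.0864
0.075 0.1 [345, 220, 7, 56, 147] c [ 468.7 -205.1] sz [125.8   6. ] ang 3.8 mean [ 468.5 -205. ] zmed 0.0862
0.075 0.1 [189, 245, 5, 19, 56] c [451.7 158.2] sz [42.   4.9] ang 5.4 mean [451.9 158.2] zmed 0.0895
0.1 0.13 [255, 221, 16, 40, 363] c [483.2 -10.1] sz [89.8 24.1] ang 10.1 mean [482.9 -11.8] zmed 0.1107
0.1 0.13 [184, 244, 7, 20, 95] c [452.4 160.6] sz [43.8  6.8] ang 11.3 mean [452.3 159.6] zmed 0.1172
0.1 0.13 [228, 321, 23, 4, 28] c [300.7  37. ] sz [ 0.8 48.9] ang 7.3 mean [300.9  35.6] zmed 0.1192
0.06 0.2 [345, 148, 15, 11, 135] c [ 690.1 -215.2] sz [19.3 33.2] ang 1.0 mean [ 690.2 -215.1] zmed 0.084
0.06 0.2 [189, 208, 82, 80, 4663] c [469.1  68.8] sz [166.2 184.4] ang 10.2 mean [468.6  66.5] zmed 0.0884
0.06 0.2 
[... 2213 characters left out ...]
 sz [149.8  94.9] ang 4.0 mean [ 469.  -231.7] zmed 0.0151
0.008 0.02 [360, 255, 14, 9, 63] c [ 684.1 -231.6] sz [10.9 30. ] ang 60.1 mean [ 685.8 -232.9] zmed 0.0144
0.02 0.06 [235, 187, 66, 23, 935] c [454.   27.8] sz [ 84.3 184.5] ang 70.5 mean [473.5  21.4] zmed 0.0399
0.02 0.06 [290, 236, 5, 26, 61] c [ 530.5 -220.6] sz [ 5.9 41.4] ang 4.1 mean [ 530.3 -229.1] zmed 0.0415
0.02 0.06 [360, 238, 15, 21, 247] c [ 684.1 -228.3] sz [14.4 36.9] ang 48.3 mean [ 686.1 -231.1] zmed 0.0406
0.02 0.06 [229, 241, 6, 26, 76] c [ 406.8 -228.6] sz [ 6.2 42.2] ang 3.9 mean [ 408.  -235.5] zmed 0.0402
0.02 0.06 [261, 244, 4, 21, 53] c [ 468.7 -224.6] sz [ 5.9 40.9] ang 3.9 mean [ 470.  -239.9] zmed 0.0417
```

```bash
python3 - <<'E'
import cv2
a=cv2.imread("pics/top0.png")[190:300,170:390]; cv2.imwrite("pics/topz.png",cv2.resize(a,None,fx=3.6,fy=3.6,interpolation=cv2.INTER_CUBIC))
a=cv2.imread("pics/side0.png")[150:290,210:400]; cv2.imwrite("pics/sidez.png",cv2.resize(a,None,fx=4,fy=4,interpolation=cv2.INTER_CUBIC))
E
```

```text
(no output)
```

View pics/topz.png

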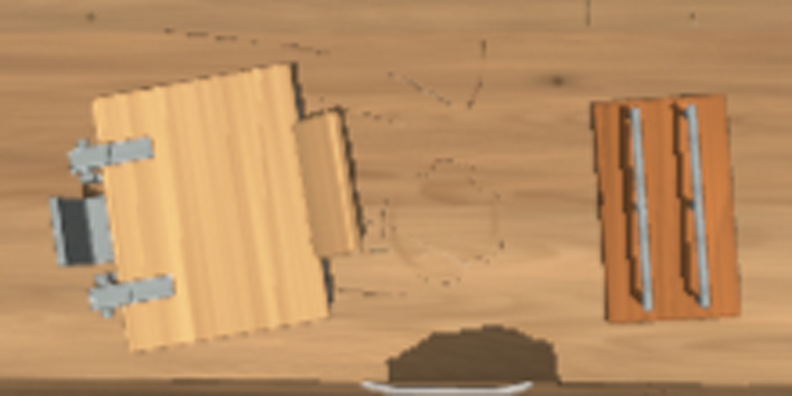

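View pics/sidez.png

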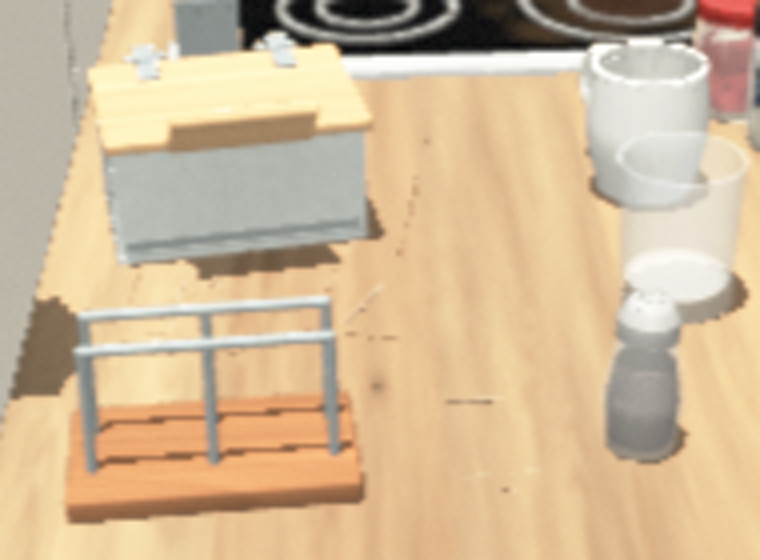

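```bash
python3 - <<'E'
from h import *
a=np.radians(10.2); ex=np.array([-np.sin(a),np.cos(a)]); ey=np.array([-np.cos(a),-np.sin(a)])
for n in("top","side"):
    p,d,X=load(n); x,y,z=X[...,0],X[...,1],X[...,2]
    s=X[...,:2]@ex; t=X[...,:2]@ey
    m=(x>.35)&(x<.6)&(y>-.05)&(y<.2)
    lat=m&(z>.082)&(z<.094)
    tc=(t[lat].min()+t[lat].max())/2
    print(n,"t range",t[lat].min(),t[lat].max(),tc)
    e=m&(z>.082)&(z<.094)&(abs(t-tc)>.052)&(abs(t-tc)<.08)
    print(" plate s",np.percentile(s[e],[0,1,99,100]).round(4),"z",np.median(z[e]))
    tab=m&(z>.1)&(s<-.05+.0)
    print(" tab s",np.percentile(s[tab],[0,1,99]).round(4),"t",t[tab].min(),t[tab].max(),"zmax",np.percentile(z[tab],99))
    tg=m&(z>.105)&(s>.05); 
    print(" tongue s",np.percentile(s[tg],[0,1,99,100]).round(4),"t",t[tg].min(),t[tg].max(),"zmax",z[tg].max())
    for tc2 in(s[e].min()+.142,):
        o=ex*tc2+ey*tc; print(" pins",o)
E
```

```text
top t range -0.5569747097391633 -0.3907434811341298 -0.47385909543664656
 plate s [-0.0777 -0.0766  0.0615  0.0688] z 0.08792195634695452
 tab s [-0.1076 -0.1074 -0.0839] t -0.5187025526225556 -0.4289033446765721 zmax 0.11869313314217644
 tongue s [0.05   0.0509 0.0876 0.0893] t -0.6253423040342567 -0.451811409419026 zmax 0.7023624401773457
 pins [0.45498616 0.14718218]
side t range -0.5544861814025448 -0.3896072895457463 -0.47204673547414555
 plate s [-0.0826 -0.0798  0.0621  0.0689] z 0.08931084794404387
 tab s [-0.1112 -0.1089 -0.0963] t -0.5171061657153818 -0.4281436440873216 zmax 0.11729195950934679
 tongue s [0.0707 0.0717 0.0838 0.0847] t -0.4933403904940421 -0.45078764709854274 zmax 0.12356051102398787
 pins [0.45407253 0.1420255 ]
```

Pins are at about (0.454, 0.146), with bin x at a yaw of 100.2°. The slot is at (0.4695, -0.2235), with a yaw of 93.8°. Heights and sizes match the task text. First I move above the tab.

```bash
python3 -m pendant '[[[0.41,0.7,0],-0.08,1],[[0.41,0.7,0],-0.08,1],[[0.41,0.7,0],-0.08,1],[[0.41,0.7,0],-0.08,1],[[0.41,0.7,0],-0.08,1],[[0.41,0.7,0],-0.08,1],[[0.41,0.7,0],-0.08,1],[[0.41,0.7,0],-0.08,1],[[0.41,0.7,0],-0.08,1],[[0.41,0.7,0],-0.08,1],[[0.41,0.7,0],-0.08,1],[[0.41,0.7,0],-0.08,1]]' 20; python3 -m pendant '[[[0.41,0.7,0],-0.08,1],[[0.41,0.7,0],-0.08,1],[[0.41,0.7,0],-0.08,1],[[0.41,0.7,0],-0.08,1],[[0.41,0.7,0],-0.08,1],[[0.41,0.7,0],-0.08,1],[[0.41,0.7,0],-0.08,1],[[0.41,0.7,0],-0.08,1],[[0.41,0.7,0],-0.08,1],[[0.41,0.7,0],-0.08,1],[[0.41,0.7,0],-0.08,1],[[0.41,0.7,0],-0.08,1]]' 20; python3 -c "
from rig import env;import numpy as np
R=env.observe()['tool_rot'];print(np.degrees(np.arctan2(R[1][2],R[0][2])),env.grasp_offset)"
```

```text
time_s: 1.1
position: [0.3323, -0.265, 0.2311]
tool_rot: [[-0.967, -0.0, 0.255], [-0.255, 0.0, -0.967], [0.0, -1.0, -0.001]]
ft_force: [1.0, 0.2, 0.2]
grip_width: 0.0852
time_s: 2.1
position: [0.4798, -0.0129, 0.2311]
tool_rot: [[-0.985, -0.001, 0.173], [-0.173, 0.0, -0.985], [0.001, -1.0, -0.0]]
ft_force: [-0.0, -0.6, 0.7]
grip_width: 0.0855
-80.03033318999881 0.0187
```

```bash
python3 -m pendant '[[[0.08,0,-0.8],0,1],[[0,0,-0.8],0,1],[[0,0,-0.8],0,0.8],[[0,0,-0.7],0,0.8],[[0,0,-0.6],0,0.8],[[0,0,-0.4],0,0.8],[[0,0,-0.3],0,0.8],[[0,0,0],0,0.8]]' 20; python3 - <<'E'
from h import *
for n in("side","top"):
    p,_=env.get_image(n); a=p[100:250,200:400] if n=="side" else p[180:300,160:340]
    cv2.imwrite(f"pics/{n}1.png",cv2.resize(a[:,:,::-1],None,fx=4,fy=4,interpolation=cv2.INTER_CUBIC))
E
```

```text
time_s: 2.77
position: [0.4811, -0.014, 0.0978]
tool_rot: [[-0.985, -0.003, 0.173], [-0.173, 0.001, -0.985], [0.003, -1.0, -0.001]]
ft_force: [-0.1, -0.2, -0.2]
grip_width: 0.0685
```

View pics/side1.png

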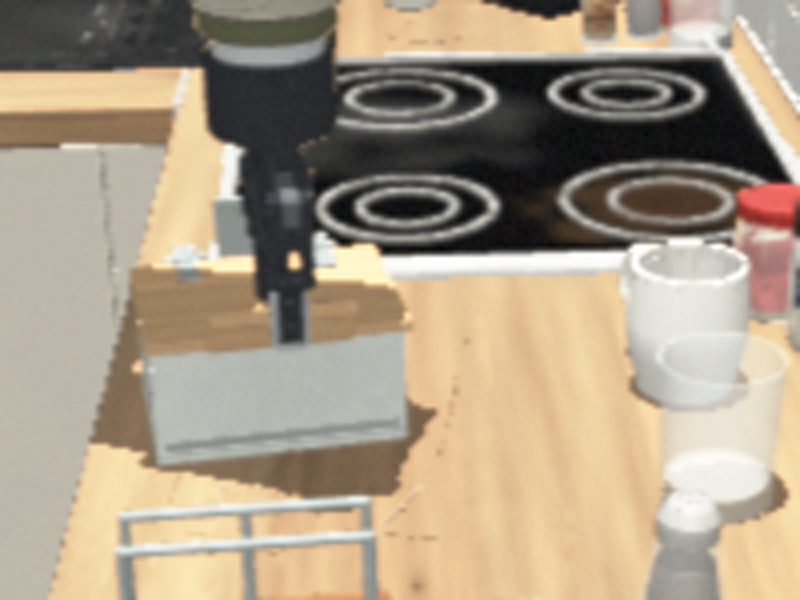

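The outer finger is at (288,325) in the crop, in front of the tab and centred, with the tab between the fingers. Closing gently.

```bash
python3 -m pendant '[[[0,0,0],0,0.5],[[0,0,0],0,0.4],[[0,0,0],0,0.3],[[0,0,0],0,0.2],[[0,0,0],0,0.1],[[0,0,0],0,0],[[0,0,0],0,0],[[0,0,0],0,0]]' 25
```

```text
time_s: 3.53
position: [0.4819, -0.0133, 0.1]
tool_rot: [[-0.985, 0.001, 0.173], [-0.173, 0.002, -0.985], [-0.001, -1.0, -0.002]]
ft_force: [-0.4, 4.7, 5.8]
grip_width: 0.0212
```

```bash
cat > look.py <<'E'
import sys
from h import *
t=sys.argv[1]
for n in("side","top"):
    p,_=env.get_image(n); a=p[90:240,200:400] if n=="side" else p[180:300,160:340]
    cv2.imwrite(f"pics/{n}{t}.png",cv2.resize(a[:,:,::-1],None,fx=4,fy=4,interpolation=cv2.INTER_CUBIC))
E
python3 look.py 2
```

```text
(no output)
```

View pics/side2.png

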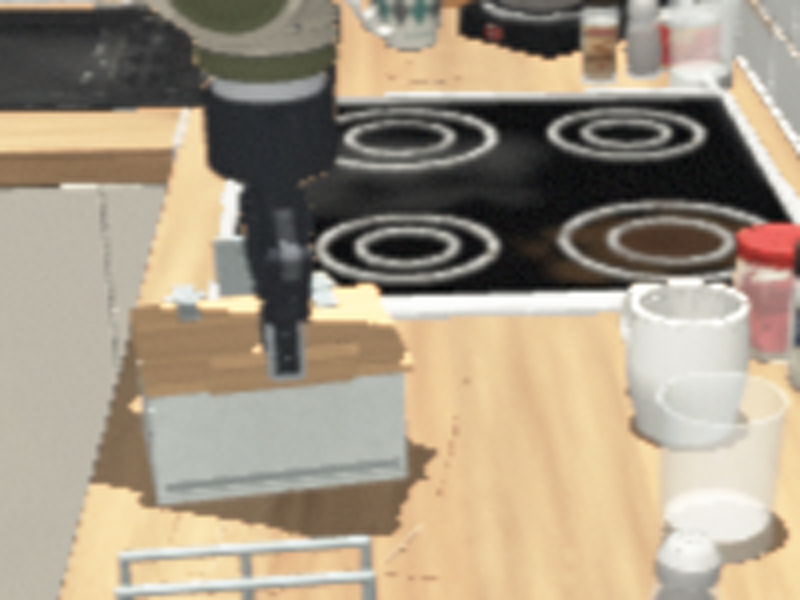

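```bash
python3 -m pendant '[[[0,0.02,0.22],0,0],[[0,0.03,0.22],0,0],[[-0.01,0.05,0.22],0,0],[[-0.01,0.06,0.22],0,0],[[0,0,0],0,0]]' 30
```

```text
time_s: 4.05
position: [0.4808, -0.0081, 0.1267]
tool_rot: [[-0.985, -0.0, 0.174], [-0.174, 0.002, -0.985], [0.0, -1.0, -0.002]]
ft_force: [0.0, 5.0, -1.7]
grip_width: 0.016
```

```bash
python3 look.py 3
```

```text
(no output)
```

View pics/side3.png

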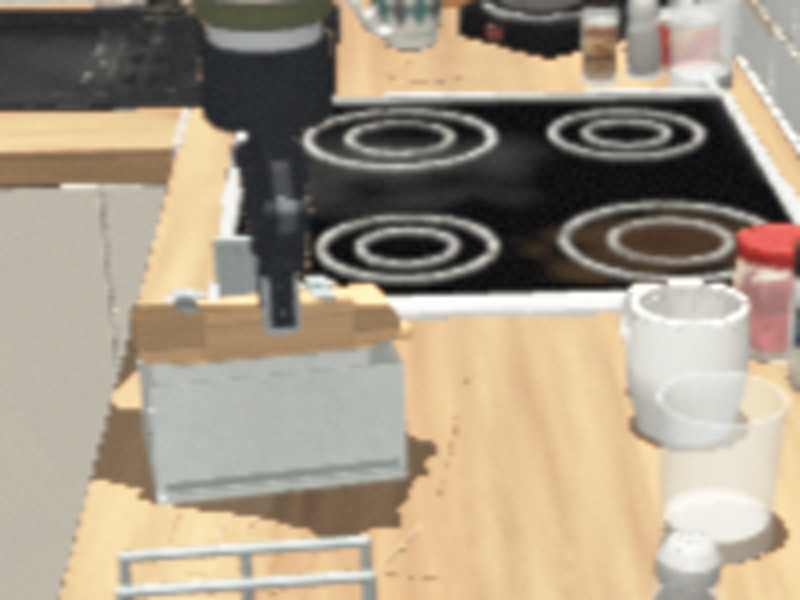

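The lid's front edge has lifted (bin rim visible below it at (270,375)) and the width is shrinking, as expected. Continuing along the arc.

```bash
python3 -m pendant '[[[-0.01,0.07,0.22],0,0],[[-0.01,0.07,0.22],0,0],[[-0.02,0.09,0.21],0,0],[[-0.02,0.09,0.21],0,0],[[-0.02,0.11,0.2],0,0],[[-0.02,0.11,0.2],0,0],[[-0.02,0.12,0.19],0,0],[[-0.02,0.12,0.19],0,0],[[0,0,0],0,0]]' 30
```

```text
time_s: 4.9
position: [0.4775, 0.0144, 0.1762]
tool_rot: [[-0.985, 0.002, 0.174], [-0.174, -0.001, -0.985], [-0.002, -1.0, 0.001]]
ft_force: [-0.2, 0.4, -0.4]
grip_width: 0.0111
```

```bash
python3 look.py 4
```

```text
(no output)
```

View pics/side4.png

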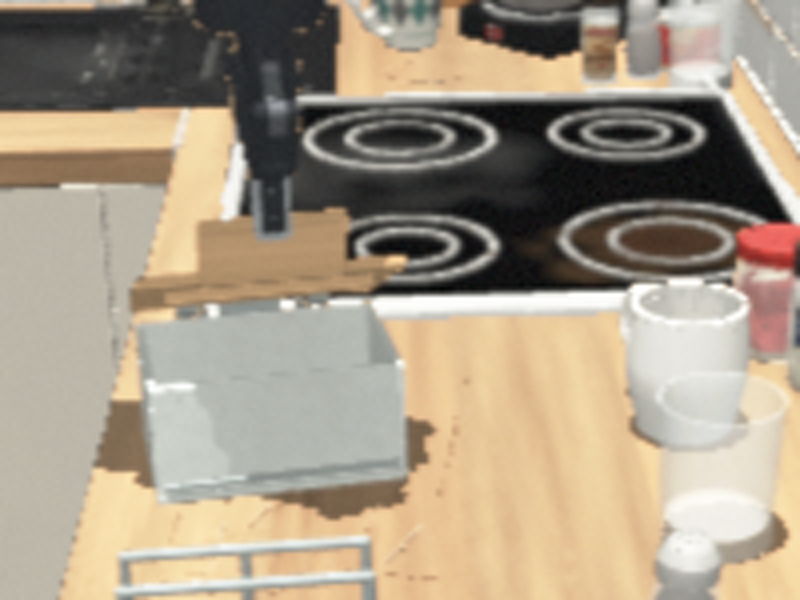

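```bash
python3 -m pendant '[[[-0.03,0.17,0.19],0,0],[[-0.03,0.17,0.19],0,0],[[-0.03,0.17,0.18],0,0],[[-0.03,0.19,0.17],0,0],[[-0.04,0.19,0.16],0,0],[[-0.04,0.19,0.15],0,0],[[0,0,0],0,0]]' 30
```

```text
time_s: 5.58
position: [0.4724, 0.0447, 0.209]
tool_rot: [[-0.985, 0.005, 0.173], [-0.173, -0.006, -0.985], [-0.004, -1.0, 0.007]]
ft_force: [-2.9, -14.6, 14.3]
grip_width: 0.0092
```

```bash
python3 look.py 5
```

```text
(no output)
```

View pics/side5.png

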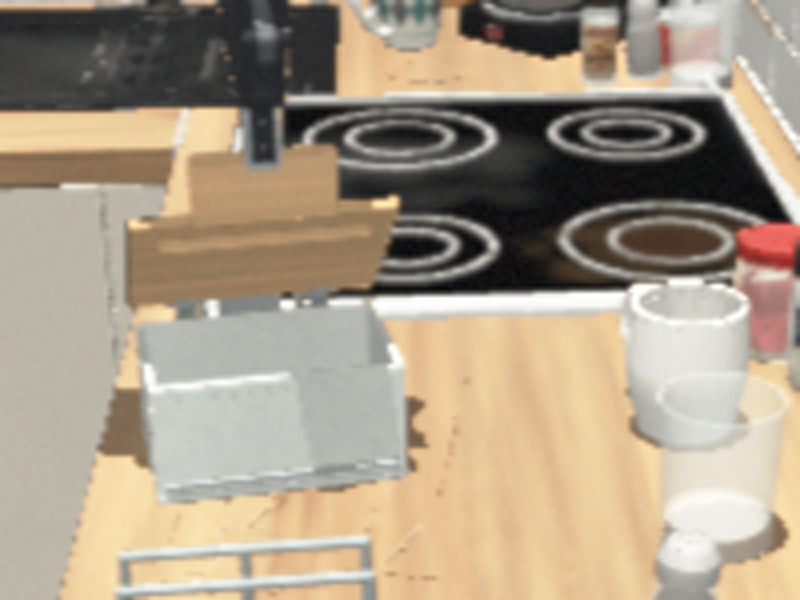

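View pics/top5.png

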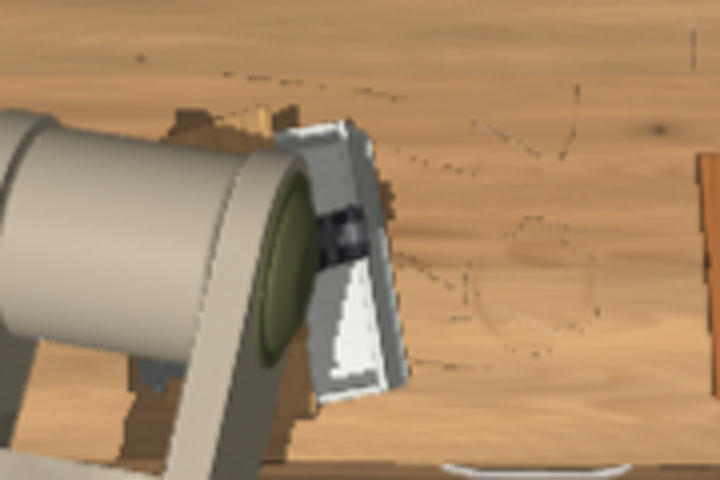

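```bash
cat > ang.py <<'E'
from h import *
a=np.radians(10.2); ex=np.array([-np.sin(a),np.cos(a)]); ey=np.array([-np.cos(a),-np.sin(a)])
pins=np.array([.454,.146])
p,d,X=cloud("side"); 
s=(X[...,:2]-pins)@ex; t=(X[...,:2]-pins)@ey; z=X[...,2]-.084
hsv=cv2.cvtColor(p,cv2.COLOR_RGB2HSV)
m=(abs(t)<.09)&(s>-.2)&(s<.08)&(z>.012)&(z<.2)&(hsv[...,1]>70)&(hsv[...,2]>60)&(hsv[...,0]<25)
for lo,hi in((.05,.082),(.0,.04)):
    k=m&(abs(t)>lo)&(abs(t)<hi)
    P=np.stack([-s[k]*1000,z[k]*1000],1)
    print(lo,len(P)); 
    for q in range(0,200,10):
        w=(P[:,1]>=q)&(P[:,1]<q+10)
        if w.sum()>3: print("  h",q,"u med %.1f min %.1f max %.1f n %d"%(np.median(P[w,0]),P[w,0].min(),P[w,0].max(),w.sum()))
E
python3 ang.py
```

```text
0.05 500
  h 10 u med 21.5 min 16.1 max 27.3 n 39
  h 20 u med 31.0 min 25.2 max 37.6 n 49
  h 30 u med 43.1 min 36.3 max 49.8 n 51
  h 40 u med 53.9 min 48.1 max 61.3 n 53
  h 50 u med 64.5 min 57.3 max 73.0 n 52
  h 60 u med 73.9 min 69.8 max 91.0 n 34
  h 70 u med 90.4 min 78.7 max 97.3 n 80
  h 80 u med 98.1 min 91.0 max 104.4 n 64
  h 90 u med 102.9 min 95.7 max 108.4 n 78
0.0 1080
  h 10 u med 22.2 min 14.8 max 26.8 n 51
  h 20 u med 31.0 min 23.8 max 37.0 n 59
  h 30 u med 42.6 min 35.3 max 49.7 n 66
  h 40 u med 53.4 min 46.6 max 61.1 n 65
  h 50 u med 64.9 min 58.5 max 72.9 n 71
  h 60 u med 87.6 min 69.6 max 91.4 n 22
  h 70 u med 92.6 min 84.4 max 98.5 n 124
  h 80 u med 96.7 min 90.0 max 105.4 n 66
  h 90 u med 106.9 min 100.6 max 112.1 n 124
  h 100 u med 107.0 min 103.2 max 113.4 n 122
  h 110 u med 107.5 min 102.1 max 114.8 n 127
  h 120 u med 108.3 min 103.6 max 113.6 n 109
  h 130 u med 106.9 min 100.1 max 112.8 n 67
```

The lid is at about 45°, with the tab's outer face at u≈107 mm and its tip about 140 mm above the pins. I'll loosen slightly, reseat lower, then push with the outer finger.

```bash
python3 -m pendant '[[[0,0,0],0,0.3],[[0,0,0],0,0.3],[[0,0,0],0,0.3],[[0,0,-0.15],0,0.3],[[0,0,-0.15],0,0.3],[[0,0,-0.15],0,0.3],[[0,0,0],0,0.3]]' 20; python3 ang.py | tail -9
```

```text
time_s: 6.32
position: [0.4708, 0.0466, 0.1915]
tool_rot: [[-0.985, -0.002, 0.173], [-0.173, 0.0, -0.985], [0.002, -1.0, -0.001]]
ft_force: [0.7, -0.8, -0.8]
grip_width: 0.0256
  h 60 u med 96.1 min 90.7 max 99.9 n 42
  h 70 u med 95.7 min 89.2 max 102.5 n 115
  h 80 u med 106.9 min 97.9 max 114.1 n 72
  h 90 u med 110.5 min 106.4 max 116.7 n 126
  h 100 u med 111.5 min 106.0 max 116.2 n 110
  h 110 u med 112.3 min 106.3 max 118.6 n 94
  h 120 u med 113.1 min 107.0 max 120.8 n 89
  h 130 u med 111.8 min 104.7 max 116.2 n 28
  h 150 u med 85.5 min 83.2 max 87.9 n 4
```

```bash
python3 -m pendant '[[[-0.06,0.33,0.03],0,0.4],[[-0.06,0.33,0.03],0,0.5],[[-0.06,0.33,0.03],0,0.6],[[-0.06,0.33,0.03],0,0.65],[[-0.06,0.33,0.03],0,0.65],[[-0.06,0.33,0.03],0,0.65],[[0,0,0],0,0.65]]' 20; python3 ang.py; python3 look.py 6
```

```text
time_s: 6.95
position: [0.4596, 0.1081, 0.1983]
tool_rot: [[-0.984, -0.0, 0.176], [-0.176, 0.001, -0.984], [-0.0, -1.0, -0.001]]
ft_force: [0.1, -0.9, 0.3]
grip_width: 0.0554
0.05 882
  h 10 u med 10.7 min 4.6 max 14.0 n 52
  h 20 u med 15.1 min 7.9 max 20.3 n 70
  h 30 u med 19.3 min 13.7 max 25.3 n 71
  h 40 u med 24.2 min 18.5 max 29.4 n 65
  h 50 u med 29.6 min 23.0 max 34.9 n 77
  h 60 u med 34.6 min 28.6 max 40.0 n 71
  h 70 u med 39.0 min 33.4 max 46.6 n 74
  h 80 u med 43.8 min 38.7 max 50.5 n 76
  h 90 u med 48.9 min 43.0 max 57.7 n 63
  h 100 u med 56.3 min 49.8 max 64.9 n 94
  h 110 u med 58.4 min 52.8 max 64.1 n 84
  h 120 u med 61.1 min 52.0 max 67.9 n 85
0.0 1440
  h 10 u med 10.5 min 5.2 max 15.6 n 63
  h 20 u med 14.6 min 9.3 max 20.5 n 85
  h 30 u med 19.5 min 13.2 max 25.0 n 88
  h 40 u med 24.2 min 20.4 max 29.3 n 90
  h 50 u med 29.5 min 22.8 max 35.0 n 97
  h 60 u med 33.9 min 29.4 max 41.9 n 91
  h 70 u med 38.7 min 31.0 max 44.0 n 90
  h 80 u med 44.5 min 38.3 max 53.1 n 101
  h 90 u med 48.7 min 42.5 max 60.9 n 61
  h 100 u med 58.3 min 50.7 max 66.1 n 138
  h 110 u med 58.0 min 52.3 max 63.8 n 89
  h 120 u med 64.0 min 59.9 max 69.7 n 77
  h 130 u med 61.6 min 55.0 max 68.7 n 99
  h 140 u med 58.6 min 51.4 max 65.5 n 103
  h 150 u med 54.8 min 48.6 max 69.3 n 88
  h 160 u med 52.5 min 8.6 max 91.5 n 72
  h 170 u med 88.5 min 65.3 max 94.7 n 7
```

View pics/side6.png

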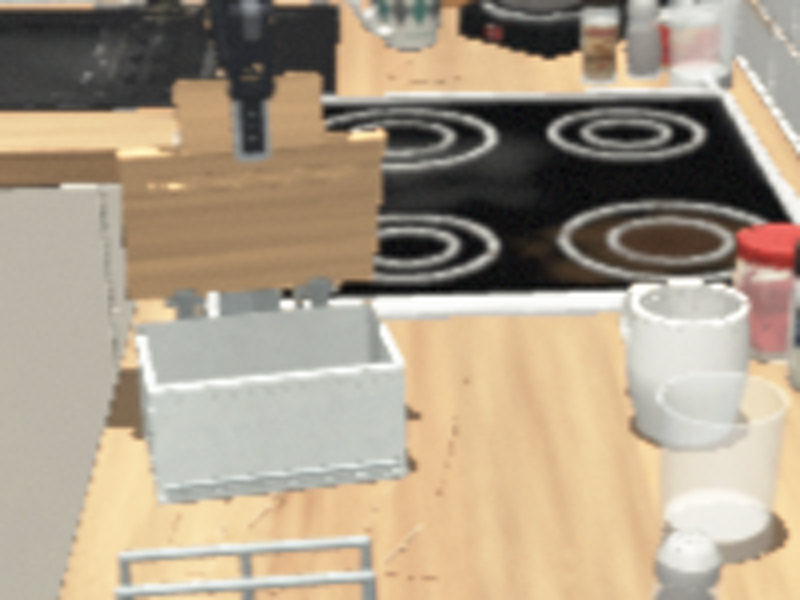

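The lid stands at about 64°. I keep pushing, more slowly.

```bash
python3 -m pendant '[[[-0.06,0.33,0.04],0,0.65],[[-0.06,0.33,0.04],0,0.65],[[-0.06,0.33,0.04],0,0.65],[[-0.06,0.33,0.04],0,0.65],[[-0.05,0.26,0.04],0,0.65],[[-0.04,0.2,0.03],0,0.65],[[-0.04,0.2,0.03],0,0.65],[[-0.03,0.15,0],0,0.65],[[0,0,0],0,0.65]]' 20; python3 ang.py|head -20; python3 look.py 7
```

```text
time_s: 7.85
position: [0.4481, 0.1705, 0.2058]
tool_rot: [[-0.985, -0.0, 0.174], [-0.174, 0.0, -0.985], [0.0, -1.0, -0.0]]
ft_force: [-0.6, 0.0, -0.0]
grip_width: 0.0553
0.05 1175
  h 10 u med 1.9 min -3.2 max 6.5 n 66
  h 20 u med 1.2 min -3.6 max 5.7 n 82
  h 30 u med 0.8 min -5.9 max 6.9 n 91
  h 40 u med 0.1 min -5.6 max 6.4 n 83
  h 50 u med -0.1 min -9.4 max 5.9 n 85
  h 60 u med -0.6 min -8.0 max 5.1 n 90
  h 70 u med -2.2 min -10.6 max 4.7 n 87
  h 80 u med -2.7 min -8.6 max 3.2 n 90
  h 90 u med -2.7 min -8.8 max 2.0 n 87
  h 100 u med -3.5 min -8.6 max 3.0 n 94
  h 110 u med -3.0 min -11.1 max 6.1 n 84
  h 120 u med -4.9 min -11.9 max 8.0 n 109
  h 130 u med -6.1 min -11.0 max -0.0 n 91
  h 140 u med -6.4 min -14.6 max -0.9 n 36
0.0 1629
  h 10 u med 2.1 min -8.0 max 10.7 n 73
  h 20 u med 1.4 min -4.9 max 6.9 n 113
  h 30 u med 0.3 min -5.6 max 6.5 n 108
  h 40 u med -0.1 min -8.3 max 7.1 n 107
```

View pics/side7.png

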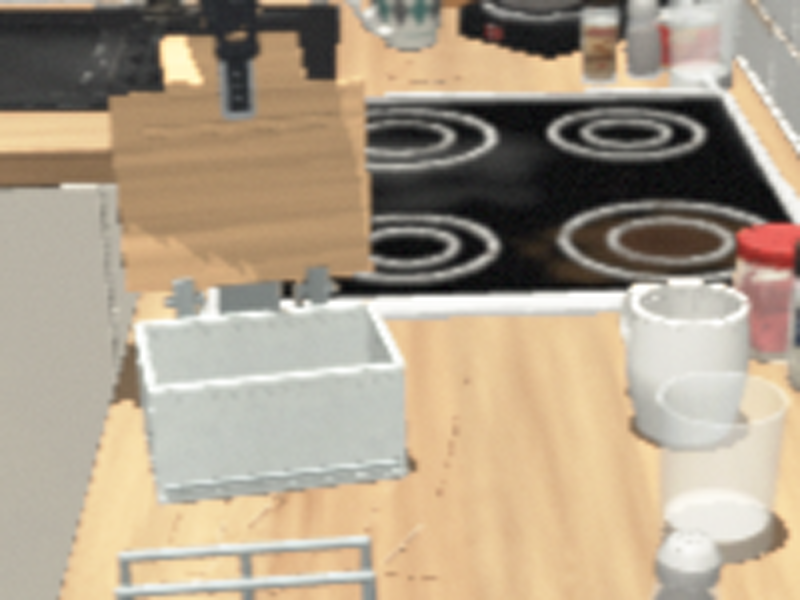

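The lid is past upright and leaning towards the stop, with the inner finger probably limiting it. I shift 13 mm further, rise, and check that it rests.

```bash
python3 -m pendant '[[[-0.04,0.22,0],0,0.75],[[-0.04,0.22,0],0,0.75],[[0,0,0.1],0,0.75],[[0,0,0.4],0,0.75],[[0,0,0.8],0,0.75],[[0,0,0.8],0,0.75],[[0,0,0.6],0,0.75],[[0,0,0],0,0.8]]' 20; python3 ang.py|head -20; python3 look.py 8
```

```text
time_s: 8.67
position: [0.447, 0.1832, 0.2905]
tool_rot: [[-0.985, 0.007, 0.174], [-0.174, 0.001, -0.985], [-0.007, -1.0, 0.0]]
ft_force: [-0.3, -0.1, 0.3]
grip_width: 0.0683
0.05 1185
  h 10 u med 0.2 min -6.8 max 5.3 n 62
  h 20 u med -2.2 min -7.6 max 5.9 n 89
  h 30 u med -5.3 min -12.3 max 0.9 n 98
  h 40 u med -7.1 min -13.7 max -1.3 n 84
  h 50 u med -9.3 min -15.2 max -3.2 n 93
  h 60 u med -11.9 min -16.9 max -4.8 n 97
  h 70 u med -13.9 min -20.9 max -7.9 n 98
  h 80 u med -16.9 min -22.5 max -8.6 n 89
  h 90 u med -18.3 min -26.5 max -10.9 n 92
  h 100 u med -20.8 min -28.2 max -13.9 n 94
  h 110 u med -21.8 min -29.2 max -10.0 n 83
  h 120 u med -24.9 min -29.7 max -12.4 n 109
  h 130 u med -27.7 min -35.0 max -21.2 n 96
0.0 1760
  h 10 u med -0.6 min -6.6 max 4.3 n 80
  h 20 u med -2.0 min -10.3 max 4.0 n 117
  h 30 u med -4.8 min -11.3 max 2.7 n 107
  h 40 u med -7.0 min -15.7 max -0.1 n 118
  h 50 u med -9.9 min -15.6 max -1.1 n 113
```

View pics/side8.png

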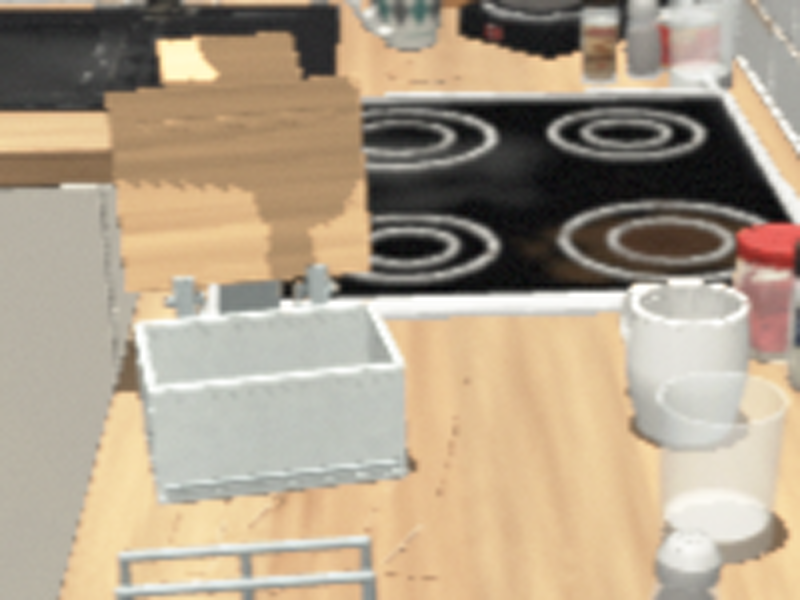

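View pics/top8.png

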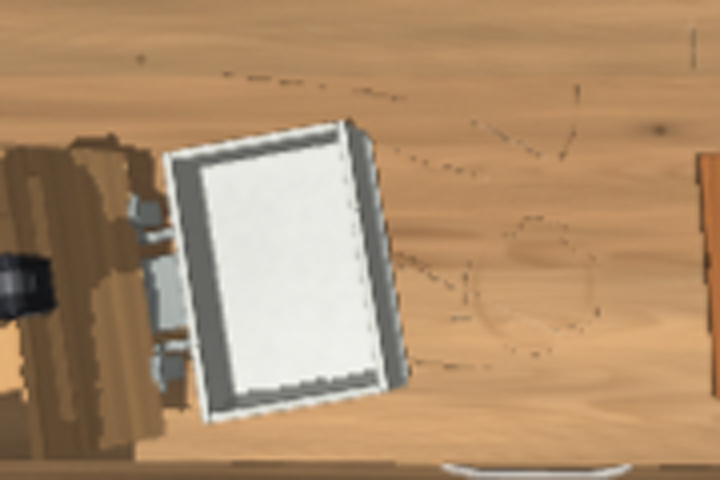

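It now rests on the stop, just past upright with the hooks on the pins. Next I grip the plate's free top edge on the robot's side of the tab.

```bash
python3 -m pendant '[[[-0.69,-0.28,0],0,1],[[-0.69,-0.28,0],0,1],[[-0.69,-0.28,0],0,1],[[0,0,-0.5],0,1],[[0,0,-0.5],0,1],[[0,0,-0.5],0,1],[[0,0,0],0,1]]' 20; python3 - <<'E'
from h import *
p,_=env.get_image("side"); cv2.imwrite("pics/side9.png",cv2.resize(p[60:210,180:380,::-1],None,fx=4,fy=4,interpolation=cv2.INTER_CUBIC))
p,_=env.get_image("top"); cv2.imwrite("pics/top9.png",cv2.resize(p[200:320,110:290,::-1],None,fx=4,fy=4,interpolation=cv2.INTER_CUBIC))
E
```

```text
time_s: 9.4
position: [0.3822, 0.1575, 0.2388]
tool_rot: [[-0.985, -0.007, 0.173], [-0.173, -0.001, -0.985], [0.007, -1.0, -0.0]]
ft_force: [-0.8, 0.4, -0.3]
grip_width: 0.0852
```

View pics/side9.png

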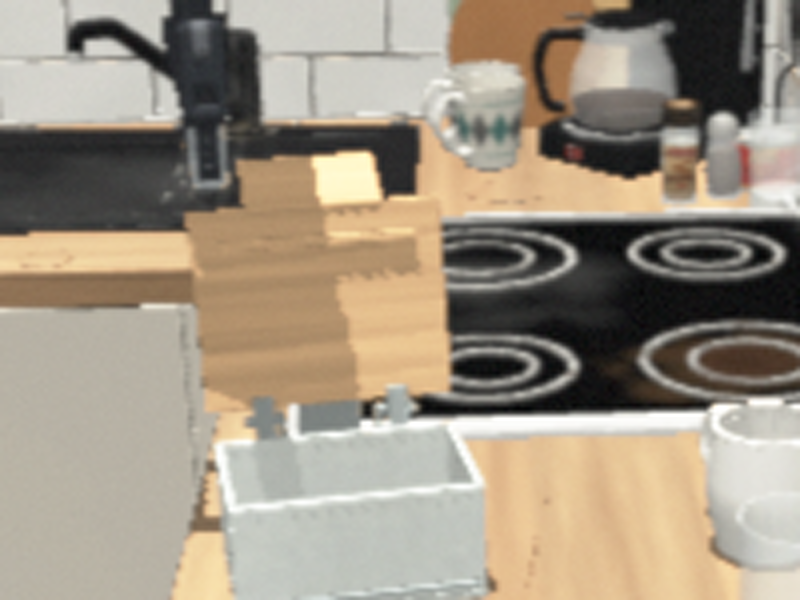

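View pics/top9.png

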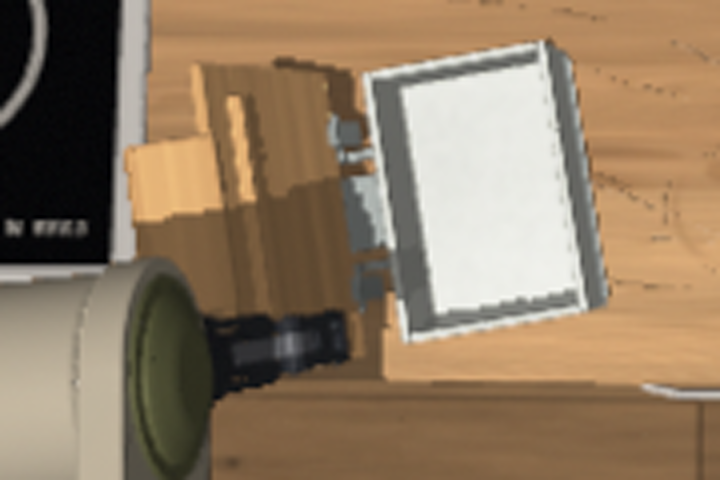

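The finger sits over the free strip between the plate's end (187) and the tab (240), spanning columns 190–232. Lowering.

```bash
python3 -m pendant '[[[0.02,0,-0.49],0,1],[[0,0,-0.49],0,1],[[0,0,-0.45],0,0.8],[[0,0,0],0,0.5],[[0,0,0],0,0.4],[[0,0,0],0,0.4]]' 20; python3 - <<'E'
from h import *
p,_=env.get_image("side"); cv2.imwrite("pics/side10.png",cv2.resize(p[60:210,180:380,::-1],None,fx=4,fy=4,interpolation=cv2.INTER_CUBIC))
E
python3 ang.py | head -15
```

```text
time_s: 10.0
position: [0.385, 0.1578, 0.2]
tool_rot: [[-0.985, 0.002, 0.173], [-0.173, 0.0, -0.985], [-0.002, -1.0, 0.0]]
ft_force: [-0.3, 0.6, 0.0]
grip_width: 0.0388
0.05 1064
  h 10 u med -0.9 min -6.4 max 3.3 n 65
  h 20 u med -2.8 min -8.5 max 5.4 n 91
  h 30 u med -5.0 min -11.1 max 1.9 n 87
  h 40 u med -6.9 min -14.0 max -1.5 n 91
  h 50 u med -9.5 min -17.1 max -4.1 n 88
  h 60 u med -12.1 min -21.0 max -5.9 n 90
  h 70 u med -14.1 min -20.4 max -5.3 n 91
  h 80 u med -16.0 min -23.5 max -10.0 n 90
  h 90 u med -19.4 min -26.7 max -12.3 n 97
  h 100 u med -21.2 min -28.4 max -14.2 n 89
  h 110 u med -21.2 min -26.0 max -12.1 n 62
  h 120 u med -25.4 min -31.3 max -14.5 n 65
  h 130 u med -28.0 min -34.7 max -20.6 n 58
0.0 1694
```

View pics/side10.png

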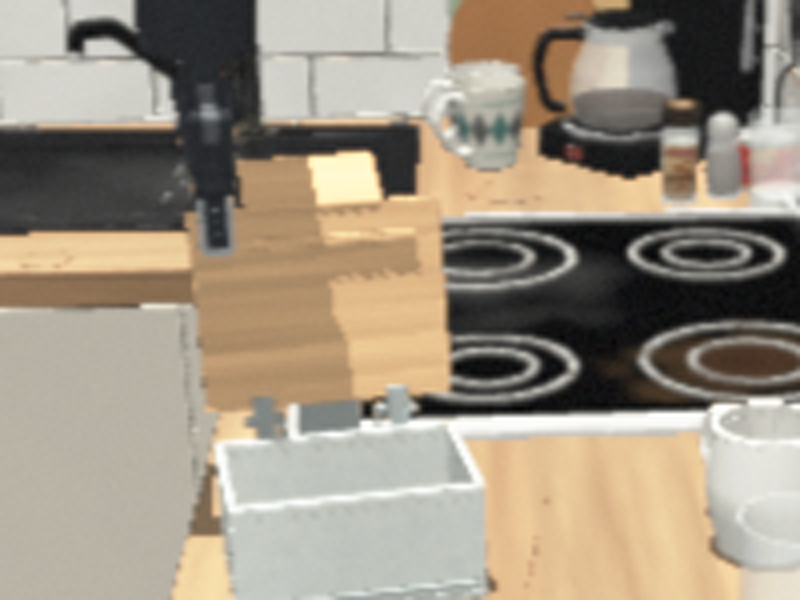

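```bash
python3 -m pendant '[[[0,0,-0.1],0,0.3],[[0,0,0],0,0.25],[[0.03,-0.18,0],0,0.25],[[0.03,-0.18,0],0,0.25],[[0.03,-0.18,0],0,0.25],[[0.03,-0.16,0],0,0.25],[[0,0,0],0,0.25]]' 20; python3 ang.py | head -15
```

```text
time_s: 10.68
position: [0.3883, 0.1358, 0.196]
tool_rot: [[-0.985, 0.0, 0.172], [-0.172, -0.0, -0.985], [-0.0, -1.0, 0.0]]
ft_force: [0.1, -0.6, 0.3]
grip_width: 0.0213
0.05 1017
  h 10 u med 0.5 min -3.5 max 4.8 n 58
  h 20 u med 0.4 min -4.4 max 7.6 n 83
  h 30 u med 0.7 min -5.9 max 6.1 n 81
  h 40 u med 0.3 min -5.1 max 8.4 n 85
  h 50 u med -0.1 min -6.0 max 6.6 n 90
  h 60 u med -0.4 min -9.9 max 6.7 n 85
  h 70 u med -0.4 min -5.5 max 7.3 n 82
  h 80 u med -1.3 min -8.9 max 5.4 n 95
  h 90 u med -1.2 min -6.7 max 5.9 n 86
  h 100 u med -1.2 min -9.6 max 6.3 n 85
  h 110 u med -0.8 min -7.5 max 7.8 n 50
  h 120 u med -1.7 min -7.6 max 12.2 n 55
  h 130 u med -2.4 min -10.0 max 2.2 n 58
  h 140 u med -3.4 min -10.0 max 1.4 n 24
```

```bash
python3 -m pendant '[[[0,0,0],0,0.15],[[0,0,0],0,0.1],[[0,0,0],0,0],[[0,0,0],0,0],[[0,0,0],0,0]]' 40; python3 -m pendant '[[[0,0,0],0,0],[[0,0,0],0,0]]' 80; python3 ang.py | head -15
```

```text
time_s: 11.15
position: [0.3881, 0.1365, 0.196]
tool_rot: [[-0.985, 0.0, 0.173], [-0.173, -0.001, -0.985], [-0.0, -1.0, 0.001]]
ft_force: [-0.1, -4.5, 2.7]
grip_width: 0.0148
time_s: 11.32
position: [0.3883, 0.136, 0.1961]
tool_rot: [[-0.985, 0.001, 0.173], [-0.173, -0.002, -0.985], [-0.0, -1.0, 0.002]]
ft_force: [0.6, -7.7, 4.1]
grip_width: 0.0127
0.05 1006
  h 10 u med 0.3 min -6.1 max 4.6 n 59
  h 20 u med -0.2 min -5.5 max 5.1 n 79
  h 30 u med -0.6 min -7.2 max 6.0 n 84
  h 40 u med -0.8 min -8.4 max 4.6 n 83
  h 50 u med -0.7 min -8.0 max 7.1 n 86
  h 60 u med -0.6 min -6.3 max 5.4 n 83
  h 70 u med -0.0 min -6.5 max 4.7 n 84
  h 80 u med -1.0 min -7.2 max 5.2 n 84
  h 90 u med -1.2 min -6.3 max 5.4 n 90
  h 100 u med -0.2 min -7.3 max 4.9 n 87
  h 110 u med -0.6 min -4.5 max 9.5 n 52
  h 120 u med -0.8 min -4.9 max 8.7 n 56
  h 130 u med -0.4 min -7.8 max 4.5 n 57
  h 140 u med -1.6 min -10.7 max 3.1 n 21
```

```bash
python3 -m pendant '[[[0,0,0],0,0],[[0,0,0],0,0],[[0,0,0],0,0],[[0,0,0],0,0]]' 80; python3 - <<'E'
from h import *
p,_=env.get_image("side"); cv2.imwrite("pics/side11.png",cv2.resize(p[60:210,180:380,::-1],None,fx=4,fy=4,interpolation=cv2.INTER_CUBIC))
p,_=env.get_image("top"); cv2.imwrite("pics/top11.png",cv2.resize(p[200:320,110:290,::-1],None,fx=4,fy=4,interpolation=cv2.INTER_CUBIC))
E
```

```text
time_s: 11.7
position: [0.3883, 0.136, 0.1962]
tool_rot: [[-0.985, 0.001, 0.173], [-0.173, -0.002, -0.985], [-0.0, -1.0, 0.002]]
ft_force: [0.5, -8.4, 2.9]
grip_width: 0.0135
```

View pics/side11.png

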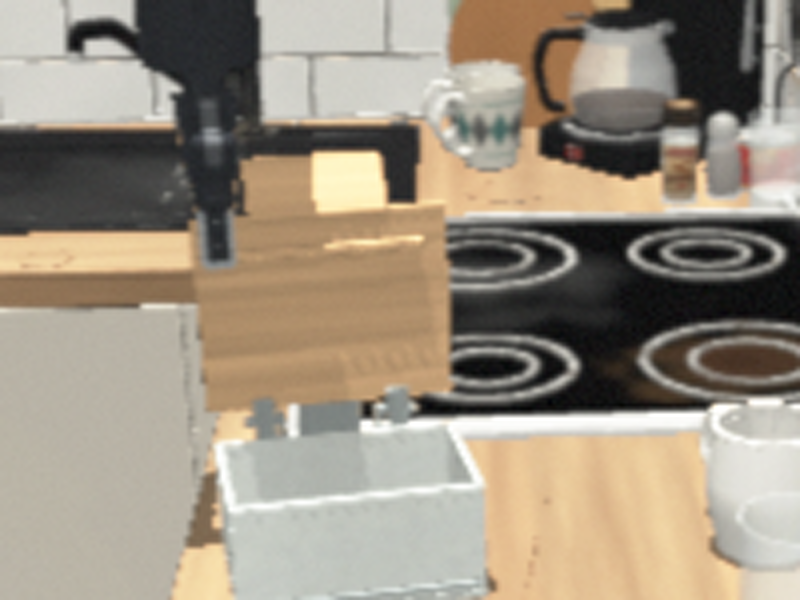

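View pics/top11.png

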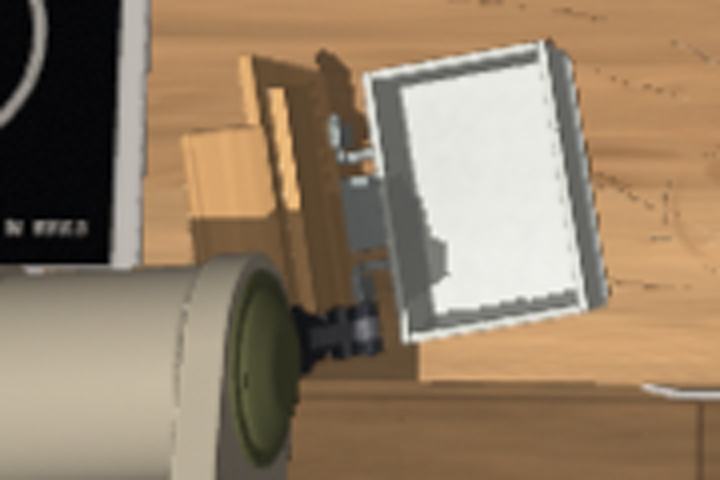

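The grip straddles the plate near an underside batten (width 13.5 mm), and the lid stands upright. Lift slowly and check.

```bash
python3 -m pendant '[[[0,0,0],0,0],[[0,0,0.15],0,0],[[0,0,0.2],0,0],[[0,0,0.25],0,0],[[0,0,0.25],0,0],[[0,0,0.25],0,0],[[0,0,0],0,0]]' 110; python3 - <<'E'
from h import *
p,_=env.get_image("side"); cv2.imwrite("pics/side12.png",cv2.resize(p[60:210,180:380,::-1],None,fx=4,fy=4,interpolation=cv2.INTER_CUBIC))
E
python3 ang.py | head -17
```

```text
time_s: 12.38
position: [0.3884, 0.1374, 0.23]
tool_rot: [[-0.985, 0.002, 0.174], [-0.174, 0.002, -0.985], [-0.002, -1.0, -0.001]]
ft_force: [0.6, -0.2, -2.2]
grip_width: 0.0112
0.05 1049
  h 40 u med -8.1 min -14.4 max -1.1 n 46
  h 50 u med -7.9 min -13.9 max -3.4 n 77
  h 60 u med -7.0 min -13.6 max -0.1 n 84
  h 70 u med -7.1 min -14.5 max -1.7 n 92
  h 80 u med -6.6 min -13.6 max 0.8 n 81
  h 90 u med -6.2 min -15.3 max 0.6 n 83
  h 100 u med -5.4 min -11.7 max 1.6 n 93
  h 110 u med -4.9 min -12.8 max 3.7 n 88
  h 120 u med -4.8 min -12.0 max 1.7 n 91
  h 130 u med -4.8 min -11.7 max 2.2 n 95
  h 140 u med -3.9 min -9.8 max 7.2 n 56
  h 150 u med -3.5 min -11.1 max 6.5 n 66
  h 160 u med -5.4 min -11.3 max 2.5 n 56
  h 170 u med -5.2 min -16.7 max 4.1 n 37
0.0 1670
  h 40 u med -8.4 min -13.5 max -3.2 n 55
```

View pics/side12.png

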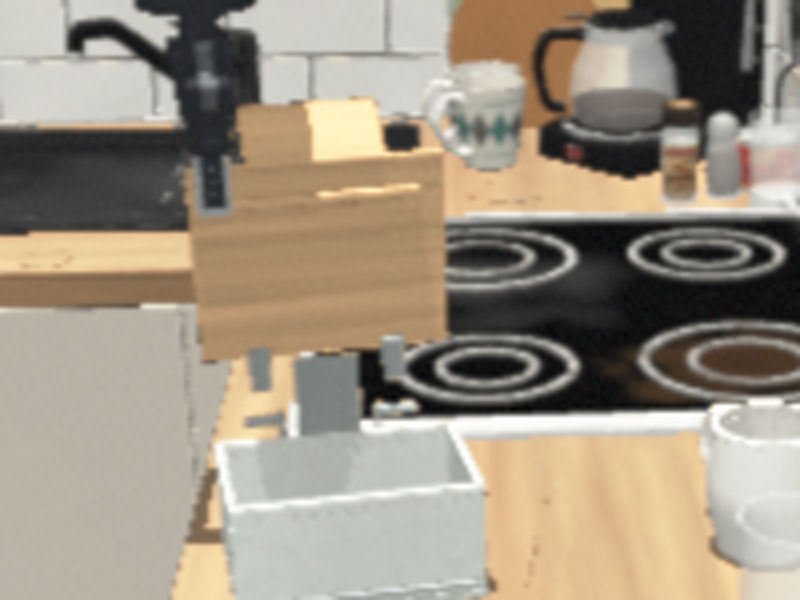

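The lid is free of the pins, hooks (258,370) and (392,357) hanging clear above them, upright to about 2°. Carry it to the stand.

```bash
python3 -m pendant '[[[0,0,0.3],0,0],[[0,0,0.5],0,0],[[0.01,-0.1,0.4],-0.02,0],[[0.02,-0.3,0.2],-0.05,0],[[0.03,-0.5,0],-0.07,0],[[0.03,-0.6,0],-0.07,0],[[0.03,-0.67,0],-0.07,0],[[0.03,-0.67,0],-0.07,0],[[0.03,-0.67,0],-0.08,0],[[0.03,-0.67,0],-0.08,0],[[0.03,-0.67,0],-0.08,0],[[0.03,-0.67,0],-0.08,0]]' 110;  python3 -m pendant '[[[0.03,-0.67,0],-0.08,0],[[0.03,-0.67,0],-0.08,0],[[0.03,-0.67,0],-0.08,0],[[0.03,-0.67,0],-0.08,0],[[0.03,-0.67,0],-0.08,0],[[0.03,-0.67,0],-0.08,0],[[0.03,-0.67,0],-0.07,0],[[0.03,-0.67,0],-0.07,0],[[0.03,-0.6,0],-0.07,0],[[0.03,-0.6,0],-0.05,0],[[0.02,-0.4,0],-0.04,0],[[0,-0.2,0],0,0]]' 110; python3 -m pendant '[[[0,0,0],0,0],[[0,0,0],0,0]]'
```

```text
time_s: 13.48
position: [0.3957, -0.03, 0.2703]
tool_rot: [[-0.993, -0.001, 0.115], [-0.115, 0.001, -0.993], [0.001, -1.0, -0.001]]
ft_force: [0.0, 0.9, -2.9]
grip_width: 0.011
time_s: 14.48
position: [0.4055, -0.2451, 0.2702]
tool_rot: [[-0.999, -0.001, 0.046], [-0.046, 0.001, -0.999], [0.001, -1.0, -0.001]]
ft_force: [-0.2, -0.9, -2.6]
grip_width: 0.0112
time_s: 14.65
position: [0.4056, -0.2432, 0.2706]
tool_rot: [[-0.999, -0.0, 0.048], [-0.048, 0.001, -0.999], [0.0, -1.0, -0.001]]
ft_force: [0.7, 0.0, -2.3]
grip_width: 0.0111
```

```bash
python3 - <<'E'
from h import *
R=env.observe()['tool_rot'];print(np.degrees(np.arctan2(R[1][2],R[0][2])))
for n in("side","top"):
    p,d=env.get_image(n); np.savez(f"{n}S.npz",p=p,d=d)
    a=p[130:290,170:370] if n=="side" else p[180:300,290:470]
    cv2.imwrite(f"pics/{n}13.png",cv2.resize(a[:,:,::-1],None,fx=3.7,fy=3.7,interpolation=cv2.INTER_CUBIC))
E
```

```text
-87.25907461849275
```

View pics/side13.png

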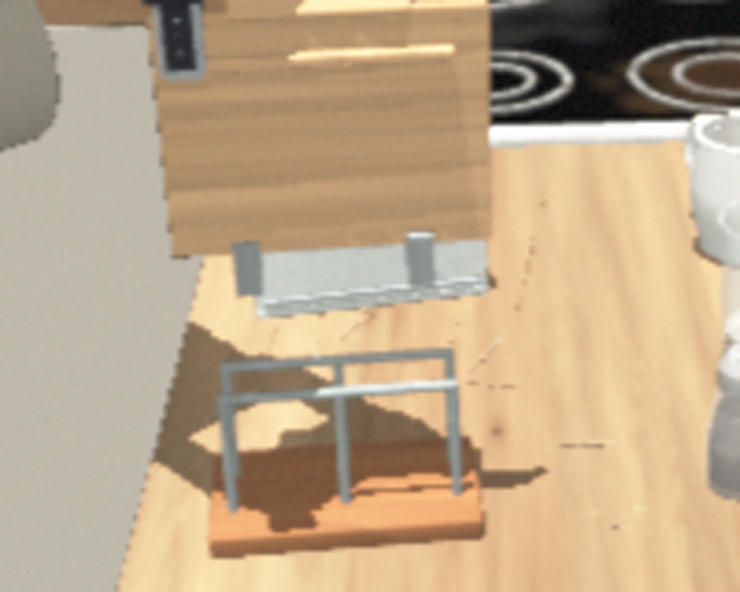

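View pics/top13.png

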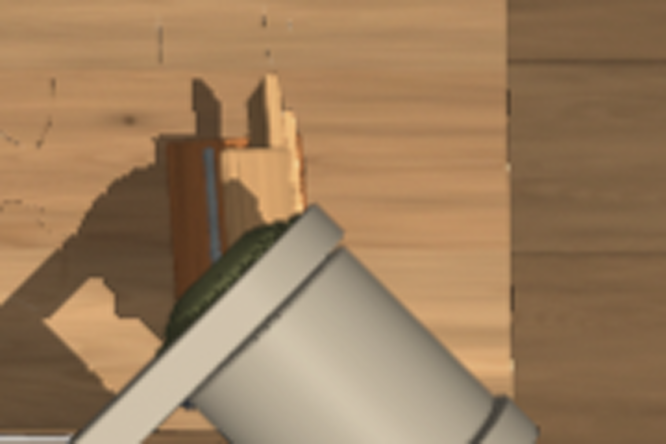

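```bash
cat > lid.py <<'E'
import sys
from h import *
p,d=env.get_image("side"); p,d,X=cloud("side",p,d)
b=np.radians(3.8); ex=np.array([-np.sin(b),np.cos(b)]); ey=np.array([-np.cos(b),-np.sin(b)])
slot=np.array([.4690,-.2235])
s=(X[...,:2]-slot)@ex*1000; t=(X[...,:2]-slot)@ey*1000; z=X[...,2]*1000-14
hsv=cv2.cvtColor(p,cv2.COLOR_RGB2HSV)
wood=(abs(t)<110)&(abs(s)<60)&(z>80)&(z<300)&(hsv[...,1]>70)&(hsv[...,0]<25)
# plate underside
zlo=np.percentile(z[wood],1);k=wood&(z>zlo+8)&(z<zlo+100)&(t<40)
A=np.stack([t[k],z[k],np.ones(k.sum())],1); c=np.linalg.lstsq(A,s[k],rcond=None)[0]
r=s[k]-A@c; g=abs(r)<5; c=np.linalg.lstsq(A[g],s[k][g],rcond=None)[0]
print("plate bottom z",zlo,"n",k.sum(),"yaw off deg",np.degrees(np.arctan(c[0])),"tilt ds/dz deg",np.degrees(np.arctan(c[1])))
print("t range",np.percentile(t[k],[0.5,99.5]), "underside s at plate bottom",c@[0,zlo,1]," at origin (10 below)",c@[0,zlo-10,1])
for row in range(0,5):
    q=wood&(z>zlo+10+row*20)&(z<zlo+30+row*20); print("  z",zlo+20+row*20,"t",t[q].min(),t[q].max(),"smed",np.median(s[q]))
grey=(abs(t)<90)&(abs(s)<45)&(z>zlo-35)&(z<zlo+25)&(hsv[...,1]<60)
n,lab,st,ce=cv2.connectedComponentsWithStats(grey.astype(np.uint8))
for i in range(1,n):
    if st[i,4]>15:
        q=lab==i; print("grey",st[i].tolist(),"s",np.percentile(s[q],[2,50,98]).round(1),"t",np.percentile(t[q],[2,50,98]).round(1),"z",np.percentile(z[q],[2,98]).round(1))
h=(abs(t)<70)&(abs(s)<40)&(z>69)&(z<78)
for sg in(-1,1):
    q=h&(np.sign(s)==sg); 
    if q.any(): print("hoop",sg,np.median(s[q]),"t",t[q].min(),t[q].max(),q.sum())
E
python3 lid.py
```

```text
plate bottom z 157.30939395741007 n 2961 yaw off deg -0.8054106569866288 tilt ds/dz deg -2.090493886201441
t range [-84.17253678  39.4217468 ] underside s at plate bottom -11.372330239078474  at origin (10 below) -11.00730823575866
  z 177.30939395741007 t -85.21460683946975 78.79186395166093 smed -12.036629792011937
  z 197.30939395741007 t -83.56170969097761 78.88285979127991 smed -12.893189437320983
  z 217.30939395741007 t -84.04783745730145 78.72320017026233 smed -13.546670482282307
  z 237.30939395741007 t -84.44583807489444 78.6169707607119 smed -14.208828907162033
  z 257.30939395741007 t -84.70834270459211 78.68823412871696 smed -15.67554280106195
grey [279, 192, 9, 15, 109] s [-17.9 -15.   -3.5] t [-53.4 -47.  -39.8] z [133.2 163. ]
grey [233, 195, 8, 15, 105] s [-19.6 -16.6 -11.8] t [36.2 42.1 48.1] z [133.2 162.9]
hoop -1 -18.46869261343261 t -63.97667667580353 64.82747693283379 190
hoop 1 17.172520941868555 t -62.57323702893487 64.39856188838613 176
```

```bash
python3 -m pendant '[[[-0.05,0.12,0],0.1,0],[[-0.05,0.11,0],0.1,0],[[0,0,-0.5],0,0],[[0,0,-0.5],0,0],[[0,0,0],0,0],[[0,0,0],0,0]]'; python3 lid.py
```

```text
time_s: 15.3
position: [0.4026, -0.2363, 0.241]
tool_rot: [[-0.998, -0.001, 0.066], [-0.066, 0.001, -0.998], [0.001, -1.0, -0.001]]
ft_force: [-0.7, -0.9, -2.6]
grip_width: 0.0116
plate bottom z 127.57933550423276 n 2722 yaw off deg -1.8954597678757963 tilt ds/dz deg -2.130356896997047
t range [-81.53530332  39.34232952] underside s at plate bottom -3.2163705753236895  at origin (10 below) -2.844381715943375
  z 147.57933550423274 t -81.49444425090341 81.56644879668731 smed -3.947552370955144
  z 167.57933550423274 t -82.02482007872787 81.61731613300594 smed -4.69316390584029
  z 187.57933550423274 t -82.55649997251479 81.3390462548097 smed -5.379083210311492
  z 207.57933550423274 t -80.82561144733349 81.46211204847464 smed -6.202628783907602
  z 227.57933550423274 t -81.10034301613979 81.23534756438413 smed -7.85053670544264
grey [277, 204, 9, 14, 103] s [-9.2 -6.2  7.4] t [-50.7 -44.2 -37. ] z [104.1 132.6]
grey [233, 207, 8, 15, 95] s [-12.8  -9.4  -6. ] t [39.  44.7 51. ] z [103.9 132.7]
hoop -1 -18.51046120224779 t -64.14834924544876 64.91839366549071 195
hoop 1 17.507889816712183 t -62.622503190780876 64.39791421197853 173
```

```bash
python3 -m pendant '[[[0,0.065,0],-0.34,0],[[0,0,-0.2],0,0],[[0,0,-0.3],0,0],[[0,0,-0.3],0,0],[[0,0,0],0,0]]'; python3 lid.py;  python3 - <<'E'
from h import *
p,d=env.get_image("side")
a=p[130:290,170:370]
cv2.imwrite(f"pics/side14.png",cv2.resize(a[:,:,::-1],None,fx=3.7,fy=3.7,interpolation=cv2.INTER_CUBIC))
E
```

```text
time_s: 15.77
position: [0.4021, -0.2342, 0.2149]
tool_rot: [[-0.999, -0.003, 0.036], [-0.036, 0.003, -0.999], [0.003, -1.0, -0.003]]
ft_force: [0.2, 0.7, -3.2]
grip_width: 0.0117
plate bottom z 101.12804789818651 n 2620 yaw off deg -0.27527864326528123 tilt ds/dz deg -2.32260332603181
t range [-81.38565536  39.48040885] underside s at plate bottom -2.948726722669478  at origin (10 below) -2.5431337816194097
  z 121.12804789818651 t -80.6769118947731 81.9091319422439 smed -3.772828641960462
  z 141.1280478981865 t -81.1898566708908 81.53020056129357 smed -4.581608878130827
  z 161.1280478981865 t -81.68916899884404 81.73245647856211 smed -5.312502753176158
  z 181.1280478981865 t -81.82962448832222 81.89797078362524 smed -6.099208103236748
  z 201.1280478981865 t -82.35027525722317 81.22921789980813 smed -7.8198106364326225
grey [229, 216, 64, 17, 342] s [-10.6  -5.4  20.7] t [-60.5  -0.6  62.1] z [ 67.7 106.2]
grey [228, 233, 66, 8, 207] s [-22.  -18.5 -14.7] t [-61.9   0.   62.9] z [67.3 75.4]
hoop -1 -18.543621368722928 t -64.08974382422956 64.94087041952089 197
hoop 1 17.408641182732683 t -62.59959419487559 64.4653051751714 139
```

View pics/side14.png

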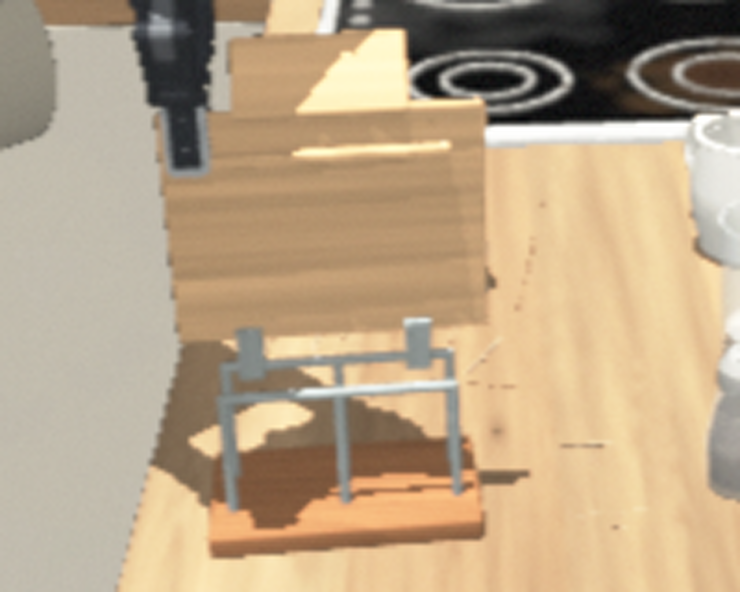

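The hooks (250,350) and (418,340) hang level, just above the hoop tops and between the two hoops. Lower slowly.

```bash
python3 -m pendant '[[[0,0,-0.25],0,0],[[0,0,-0.25],0,0],[[0,0,-0.25],0,0],[[0,0,0],0,0]]'; python3 lid.py | head -3; python3 -m pendant '[[[0,0,-0.25],0,0],[[0,0,-0.25],0,0],[[0,0,-0.25],0,0],[[0,0,-0.25],0,0],[[0,0,0],0,0]]';  python3 - <<'E'
from h import *
p,d=env.get_image("side")
a=p[130:290,170:370]
cv2.imwrite(f"pics/side15.png",cv2.resize(a[:,:,::-1],None,fx=3.7,fy=3.7,interpolation=cv2.INTER_CUBIC))
E
```

```text
time_s: 16.2
position: [0.4022, -0.2343, 0.1927]
tool_rot: [[-0.999, -0.002, 0.035], [-0.035, 0.002, -0.999], [0.002, -1.0, -0.002]]
ft_force: [0.3, -0.5, -3.3]
grip_width: 0.011
plate bottom z 82.17118852618306 n 2475 yaw off deg -0.1722110094947308 tilt ds/dz deg -2.1224835714220065
t range [-81.00919174  39.44739035] underside s at plate bottom -3.3653481700201424  at origin (10 below) -2.9947353596543227
  z 102.17118852618306 t -80.33360589432652 82.00129350793613 smed -4.1048082515964275
time_s: 16.67
position: [0.4022, -0.2343, 0.1627]
tool_rot: [[-0.999, -0.002, 0.035], [-0.035, 0.002, -0.999], [0.002, -1.0, -0.002]]
ft_force: [-0.2, 0.1, -2.2]
grip_width: 0.0112
```

View pics/side15.png

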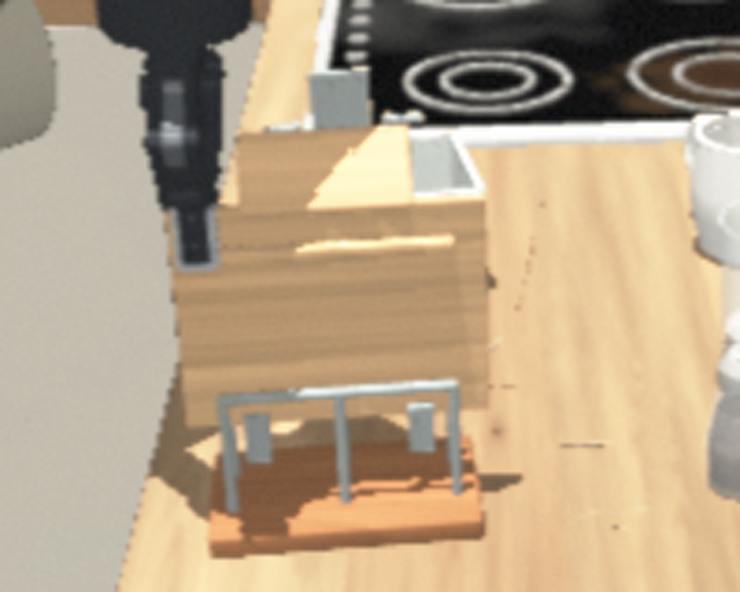

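```bash
python3 -m pendant '[[[0,0,-0.25],0,0],[[0,0,-0.25],0,0],[[0,0,-0.17],0,0],[[0,0,0],0,0]]'; python3 -m pendant '[[[0,0,-0.08],0,0],[[0,0,-0.08],0,0],[[0,0,0],0,0]]'
```

```text
time_s: 17.05
position: [0.4023, -0.2344, 0.1431]
tool_rot: [[-0.999, -0.002, 0.036], [-0.036, 0.002, -0.999], [0.002, -1.0, -0.002]]
ft_force: [-0.5, -0.8, -2.4]
grip_width: 0.0113
time_s: 17.3
position: [0.4029, -0.2351, 0.1399]
tool_rot: [[-0.999, 0.001, 0.036], [-0.036, -0.001, -0.999], [-0.001, -1.0, 0.001]]
ft_force: [-1.1, -0.7, -0.7]
grip_width: 0.011
```

```bash
python3 -m pendant '[[[0,0,-0.06],0,0],[[0,0,0],0,0]]';python3 -m pendant '[[[0,0,-0.05],0,0],[[0,0,0],0,0]]'; python3 lid.py;  python3 - <<'E'
from h import *
for n in("side","top"):
    p,d=env.get_image(n)
    a=p[130:290,170:370] if n=="side" else p[180:300,290:470]
    cv2.imwrite(f"pics/{n}16.png",cv2.resize(a[:,:,::-1],None,fx=3.7,fy=3.7,interpolation=cv2.INTER_CUBIC))
E
```

```text
time_s: 17.47
position: [0.4028, -0.2355, 0.1396]
tool_rot: [[-0.999, 0.001, 0.036], [-0.036, -0.003, -0.999], [-0.001, -1.0, 0.003]]
ft_force: [-7.2, 0.8, 16.9]
grip_width: 0.0114
time_s: 17.63
position: [0.4028, -0.2358, 0.1394]
tool_rot: [[-0.999, 0.002, 0.036], [-0.036, -0.004, -0.999], [-0.002, -1.0, 0.004]]
ft_force: [-11.5, 2.7, 31.3]
grip_width: 0.0107
plate bottom z 80.66869019340429 n 2152 yaw off deg 0.772982680789787 tilt ds/dz deg 1.0490077604012897
t range [-82.18456129  39.68856594] underside s at plate bottom -8.189732925850153  at origin (10 below) -8.37283977880903
  z 100.66869019340429 t -82.05511504836865 80.94453939448849 smed -7.330130338357421
  z 120.66869019340429 t -82.4024428319909 81.12331506947365 smed -8.332149478892685
  z 140.6686901934043 t -82.81022567739909 81.25584179326965 smed -9.476048048075345
  z 160.6686901934043 t -80.5924348540567 80.89439498480517 smed -7.849255840412886
  z 180.6686901934043 t -44.19617030852969 54.08233297026407 smed 10.59396698097825
grey [228, 232, 66, 18, 303] s [-22.2 -18.6  -5.3] t [-63.6  -0.4  63.4] z [48.4 75.2]
hoop -1 -7.904243230958546 t -69.09480206220996 69.31977069731221 461
```

View pics/side16.png

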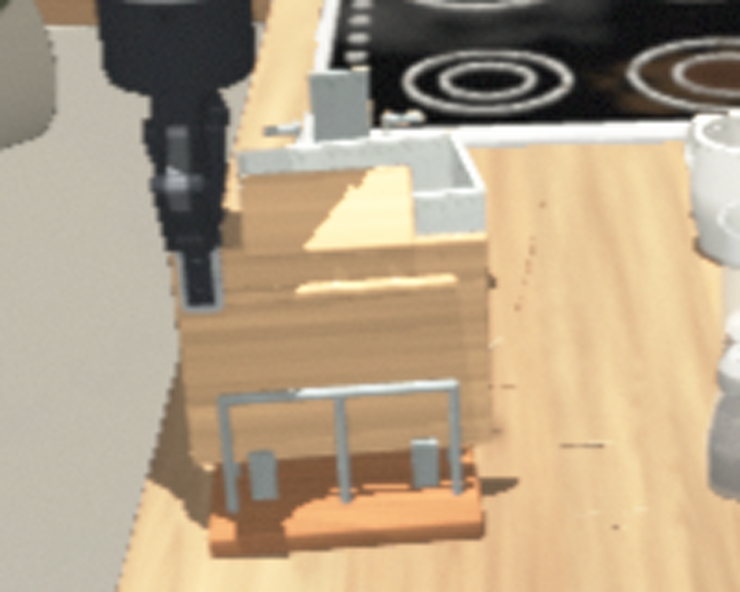

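Touchdown at TCP z≈0.1395 (31 N). I relieve the load, then open slowly.

```bash
python3 -m pendant '[[[0,0,0.05],0,0],[[0,0,0.04],0,0],[[0,0,0],0,0]]' 50; python3 -m pendant '[[[0,0,0],0,0.15],[[0,0,0],0,0.2],[[0,0,0],0,0.25],[[0,0,0],0,0.3],[[0,0,0],0,0.35],[[0,0,0],0,0.4],[[0,0,0],0,0.45],[[0,0,0],0,0.5],[[0,0,0],0,0.55],[[0,0,0],0,0.6],[[0,0,0],0,0.65],[[0,0,0],0,0.7]]' 20;  python3 - <<'E'
from h import *
for n in("side","top"):
    p,d=env.get_image(n)
    a=p[130:290,170:370] if n=="side" else p[180:300,290:470]
    cv2.imwrite(f"pics/{n}17.png",cv2.resize(a[:,:,::-1],None,fx=3.7,fy=3.7,interpolation=cv2.INTER_CUBIC))
E
```

```text
time_s: 18.03
position: [0.4028, -0.2351, 0.1397]
tool_rot: [[-0.999, 0.001, 0.036], [-0.036, -0.001, -0.999], [-0.001, -1.0, 0.001]]
ft_force: [-3.7, 1.1, 9.7]
grip_width: 0.011
time_s: 19.03
position: [0.4027, -0.2348, 0.1389]
tool_rot: [[-0.999, -0.0, 0.036], [-0.036, 0.0, -0.999], [0.0, -1.0, -0.0]]
ft_force: [0.6, -0.0, 0.2]
grip_width: 0.06
```

View pics/side17.png

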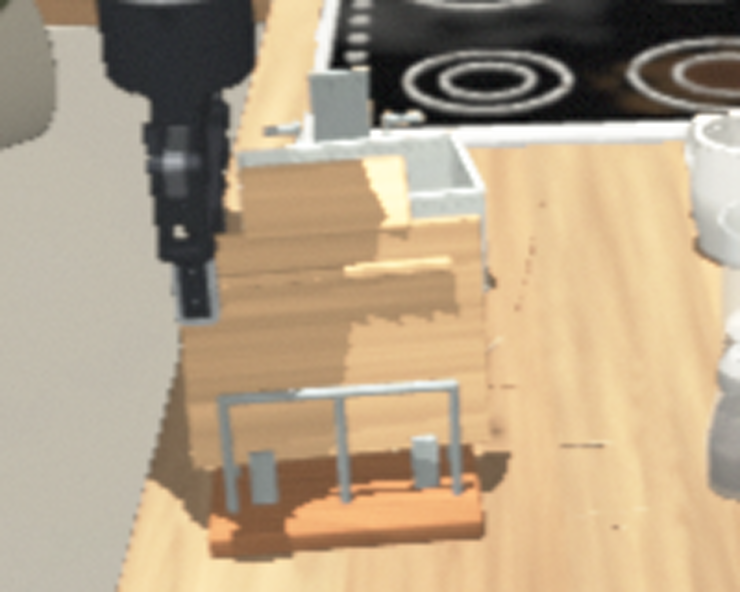

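```bash
python3 lid.py
```

```text
plate bottom z 80.72379081537541 n 2468 yaw off deg -1.5222954359351208 tilt ds/dz deg 15.295647636521934
t range [-81.14236215  39.32769361] underside s at plate bottom 2.4868141171870413  at origin (10 below) -0.24805984909147938
  z 100.72379081537541 t -81.79685378787084 81.34339171056193 smed 8.945948055471462
  z 120.72379081537541 t -81.7808290687168 59.91083234479165 smed 12.015404466112798
  z 140.72379081537542 t -81.58902809758123 60.386392545833885 smed 15.331357462045279
  z 160.72379081537542 t -79.12964071394165 59.401716823256976 smed 24.784746492816108
  z 180.72379081537542 t -22.976362352371204 54.64711681754145 smed 44.298217275051925
grey [229, 232, 65, 18, 288] s [-22.3 -18.7   3.7] t [-63.5   0.1  63.2] z [47.8 75.1]
hoop -1 -18.737298596065806 t -64.10521142600693 69.53331448792544 202
hoop 1 4.526770542455025 t -68.19969504784363 69.68341928399305 277
```

```bash
python3 -m pendant '[[[0,0.1,0],0,0.8],[[0,0.1,0],0,0.9],[[0,0.1,0],0,1],[[0,0.1,0],0,1],[[0,0.1,0],0,1],[[0,0.1,0],0,1],[[0,0,0],0,1]]' 20; python3 lid.py|head -7;  python3 - <<'E'
from h import *
for n in("side","top"):
    p,d=env.get_image(n)
    a=p[130:290,170:370] if n=="side" else p[180:300,290:470]
    cv2.imwrite(f"pics/{n}18.png",cv2.resize(a[:,:,::-1],None,fx=3.7,fy=3.7,interpolation=cv2.INTER_CUBIC))
E
```

```text
time_s: 19.77
position: [0.4027, -0.2162, 0.1389]
tool_rot: [[-0.999, -0.0, 0.036], [-0.036, 0.0, -0.999], [0.0, -1.0, -0.0]]
ft_force: [0.0, -0.2, 0.7]
grip_width: 0.0851
plate bottom z 80.87454623790316 n 2291 yaw off deg 0.8669160925118573 tilt ds/dz deg 20.12697253197288
t range [-81.61962182  39.61269167] underside s at plate bottom 8.09985758204899  at origin (10 below) 4.435038303021113
  z 100.87454623790316 t -82.17309439383898 81.03648709163184 smed 16.16630266633455
  z 120.87454623790316 t -82.66163010955157 62.687410814075115 smed 20.261403861267404
  z 140.87454623790316 t -81.92667445116635 60.35005165146934 smed 26.606240763860367
  z 160.87454623790316 t -32.51437810501852 42.083724724565144 smed 43.91998790495714
  z 180.87454623790316 t 53.37421255859874 53.37421255859874 smed 58.19527846712195
```

View pics/side18.png

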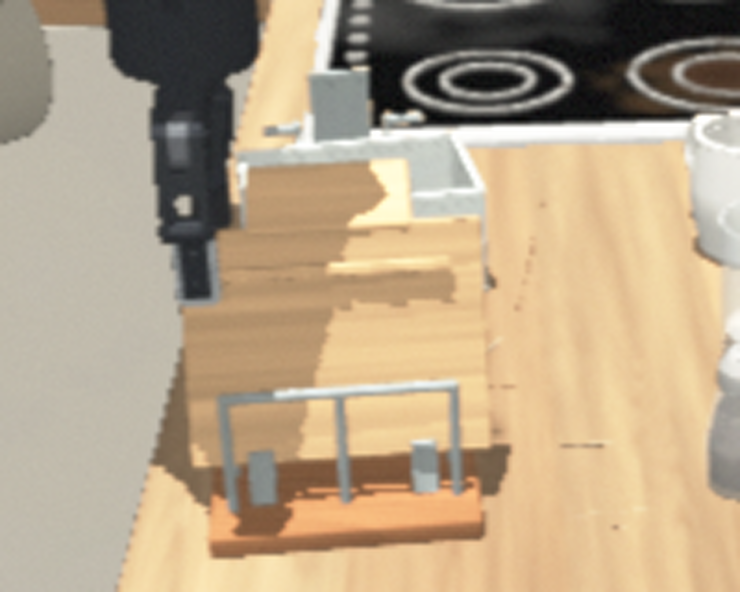

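View pics/top18.png

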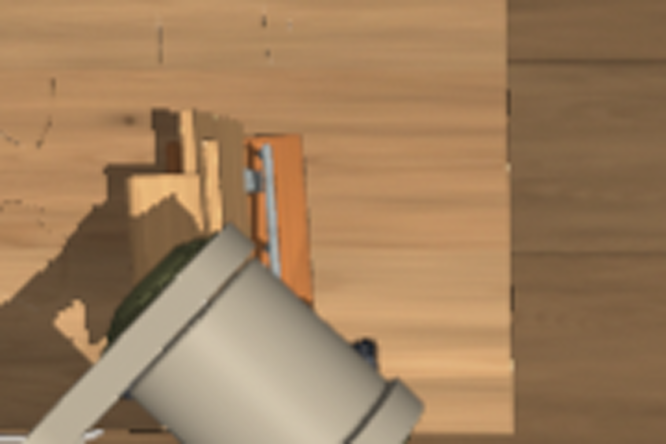

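The lid leans on the hoop with clear gaps to both fingers. Retreat upward and away.

```bash
python3 -m pendant '[[[0,0,0.3],0,1],[[0,0,0.5],0,1],[[0,0,0.7],0,1],[[0,0,0.8],0,1],[[0,0,0.8],0,1],[[0,0,0.8],0,1],[[0,0,0.5],0,1],[[-0.5,0,0],0,1],[[-0.5,0,0],0,1],[[0,0,0],0,1],[[0,0,0],0,1]]' 20; python3 lid.py; python3 - <<'E'
from h import *
for n in("side","top"):
    p,d=env.get_image(n)
    a=p[130:290,170:400] if n=="side" else p[100:300,190:430]
    cv2.imwrite(f"pics/{n}19.png",cv2.resize(a[:,:,::-1],None,fx=3,fy=3,interpolation=cv2.INTER_CUBIC))
p,d,X=cloud("top"); 
m=(X[...,2]>.1)&(abs(X[...,0]-.47)<.1)&(abs(X[...,1]+.2)<.1)
print("top: lid pts z max",X[m][:,2].max(),"xrange",X[m][:,0].min(),X[m][:,0].max())
E
```

```text
time_s: 20.83
position: [0.3727, -0.217, 0.2711]
tool_rot: [[-0.999, 0.0, 0.034], [-0.034, -0.0, -0.999], [-0.0, -1.0, 0.0]]
ft_force: [0.2, -0.6, -1.0]
grip_width: 0.0851
plate bottom z 80.68298201366537 n 2107 yaw off deg 1.0208162012893962 tilt ds/dz deg 18.328522083958198
t range [-81.75445571  39.63206257] underside s at plate bottom 9.147493570840016  at origin (10 below) 5.834786345884762
  z 100.68298201366537 t -82.50218549762249 80.95563094086481 smed 16.279741298852183
  z 120.68298201366537 t -82.54050927989213 80.7395504344011 smed 20.21714673580183
  z 140.68298201366537 t -82.02793692750053 80.92114228152144 smed 26.50108396925548
  z 160.68298201366537 t -21.37251959428833 42.15570326843225 smed 47.75077163210435
top: lid pts z max 0.5803598517038187 xrange 0.37000450207623825 0.5506689979766112Traceback (most recent call last):
  File "lid.py", line 16, in <module>
    q=wood&(z>zlo+10+row*20)&(z<zlo+30+row*20); print("  z",zlo+20+row*20,"t",t[q].min(),t[q].max(),"smed",np.median(s[q]))
                                                                              ~~~~~~~~^^
    return umr_minimum(a, axis, None, out, keepdims, initial, where)
ValueError: zero-size array to reduction operation minimum which has no identity
```

View pics/side19.png

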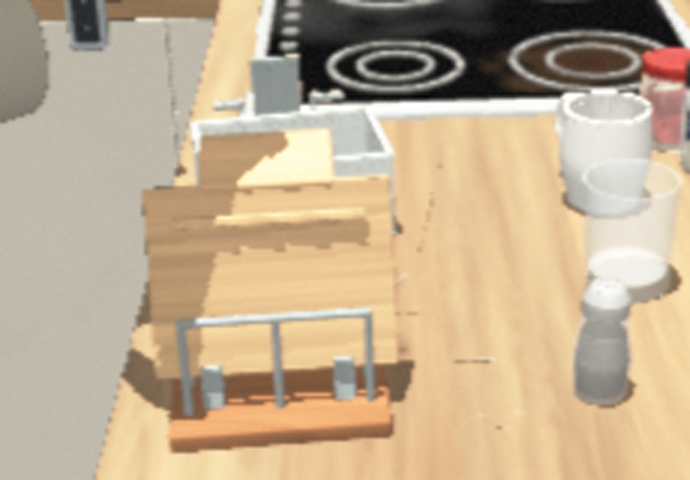

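View pics/top19.png

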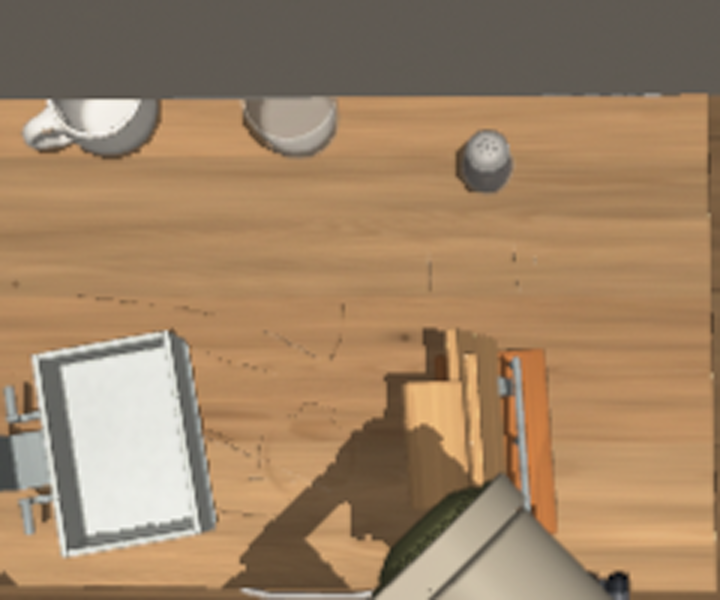

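```bash
python3 - <<'E'
from h import *
p,d,X=cloud("side")
b=np.radians(3.8); ex=np.array([-np.sin(b),np.cos(b)]); ey=np.array([-np.cos(b),-np.sin(b)])
slot=np.array([.4690,-.2235])
s=(X[...,:2]-slot)@ex*1000; t=(X[...,:2]-slot)@ey*1000; z=X[...,2]*1000-14
hsv=cv2.cvtColor(p,cv2.COLOR_RGB2HSV)
g=(hsv[...,1]<60)&(abs(t)>34)&(abs(t)<56)&(z>-4)&(z<60)&(abs(s)<40)
for sg in(-1,1):
    q=g&(t*sg>0)
    print(sg,q.sum(),"t",np.percentile(t[q],[2,50,98]).round(1))
    for lo in range(-4,50,6):
        w=q&(z>=lo)&(z<lo+6)
        if w.sum()>3: print("  z",lo,"s med",np.median(s[w]).round(1),"n",w.sum())
# underside plate above hoop, off shadow/rib
w0=(hsv[...,1]>70)&(hsv[...,0]<25)&(abs(t)<80)
for lo in range(20,160,8):
    w=w0&(z>=lo)&(z<lo+8)&(s>-14)&(s<70)
    if w.sum()>8: print("z",lo+4,"s",np.median(s[w]).round(1),w.sum())
# bystanders old vs new
o=np.load("side0.npz")["p"].astype(int); print("diff bystander area side",[int((abs(p.astype(int)-o).max(2)>40)[r[0]:r[1],r[2]:r[3]].sum()) for r in((158,202,350,390),(190,232,362,398),(220,268,358,384))])
E
```

```text
-1 103 t [-53.8 -45.7 -38. ]
  z -4 s med 8.9 n 9
  z 2 s med -14.7 n 13
  z 8 s med -13.6 n 22
  z 14 s med -11.7 n 21
  z 20 s med -9.7 n 17
  z 26 s med -8.5 n 21
1 106 t [38.6 44.6 51.8]
  z -4 s med 8.4 n 6
  z 2 s med -13.8 n 17
  z 8 s med -13.1 n 23
  z 14 s med -12.2 n 16
  z 20 s med -10.2 n 23
  z 26 s med -8.8 n 19
z 24 s -3.7 144
z 32 s -2.2 238
z 40 s -0.1 273
z 48 s 1.9 262
z 56 s 3.1 155
z 64 s 6.7 224
z 72 s 8.4 306
z 80 s 10.4 315
z 88 s 12.7 310
z 96 s 14.9 325
z 104 s 16.8 318
z 112 s 19.3 314
z 120 s 21.0 269
z 128 s 19.0 339
z 136 s 25.7 325
z 144 s 27.6 312
z 152 s 29.6 135
z 160 s 45.6 151
diff bystander area side [0, 0, 0]
```

The hooks stand on the floor. Origin is about -1 mm across, -0.5 mm along and 15 mm or less in height; the lean is about 15°. The bystanders show no image change. Handing in.

```bash
python3 -c "
from rig import env
print(env.close_job())
s=env.observe();print(s['time_s'],s['ft_force'])"
```

```text
the job is handed in; nothing more can be done
None
the job is handed in; nothing more can be done
```

The lid is standing in the wire stand's slot on its own, leaning on the hoop on its handle side, and the job is handed in. No verdict was reported.

**What I did:**
- Pinched the sloping tab and swung the lid to about 45°, then pushed it past upright with the outer finger until it rested on the stop.
- Gripped the plate's free top edge beside the tab, drew the lid upright and lifted it 34 mm clear of the pins.
- Carried it over, lowered it slowly into the slot, eased the load, opened the gripper and backed away. The last move ended at 20.8 s, well inside the 56 s limit.

**Last checks from the side camera:**

| Check | Measured | Limit |
|---|---|---|
| Hooks across the slot | about -1 mm | ±15 mm |
| Hooks along the slot | about -0.5 mm | ±35 mm |
| Lid origin above the slot floor | about 12–15 mm | 22 mm |
| Lean from upright | about 14–18° | 23° |

- **Bystanders:** the side-view patches showing the mug, glass and shaker had no changed pixels compared with the start.
- **Gripper:** it was clear of the lid, with the wrist force near zero.

**What disagreed or failed:**
- The lean came out at 14° or 18° depending on the fit.
- The two cameras disagreed by about 5 mm on the hinge pins' position.
- The grip width on the plate was 11–13 mm, not the 8 mm of the plate. I put this down to a batten (strip) on the underside.
- Touchdown reached 31 N at the wrist (limit 120 N) before I eased it.
- My lid-measuring script stopped with an error on its last run because one height band had no points, so I took the final figures with a separate check.

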